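# Cap the bearing housings and pass them under the height gauge

### The job

Two or three bearing housings lie on the bench with their caps standing proud. Set each housing upright, cap on top, into a bay of its own in the sliding carrier, and press every cap fully home with the seating tool held square and centred on it (not with the fingers) while the carrier is still in front of the arch. Then raise the gate lever, push the carrier under the arch right up to the end stop and lower the lever again behind it; finish with the tool standing upright on its wooden rest, and leave the hammer, tin, offcut, puck and screwdriver alone.

Things in the scene. Friction and masses are not known exactly. Their poses are not given: they have to be found in the camera images.
- track: Fixed track with a low grey arch over it. Origin: on the bench, midway between the guides, under the middle of the arch; z up, +y = direction of travel (entry at -y). Two guide bars, 10 mm wide and high, inner faces at x = +-33 mm, y = -392 to +228 mm. Arch: y = -15 to +15 mm, posts 16 mm thick centred at x = +-53 mm, beam 56 to 76 mm above the bench (lever bracket at x = 53 mm: to 96 mm).
- stop (a point): Middle of the inner face of the end stop, a bar 14 mm high across the track; at (0, 216, 7) mm in the track's frame. A housing in the carrier passes under the arch (56 mm) with its cap home (50 mm above the bench), not with it proud (about 60 mm).
- lever (a joint): Gate lever on the entry face of the arch. 0 = lowered (starts near it): a blade bars the tunnel mouth (y = -28 to -20 mm of the track, down to 36 mm above the bench). Up to 1.1 rad = raised; the way is clear above 0.75; below 0.15 counts as lowered. Pushing the knob to the track's +x (about 80 mm) raises it, to -x lowers it. Stiff: about 2 N at the knob; stays where left.
- lever_pivot (a point): Pivot of the gate lever, at (53, -24, 85) mm in the track's frame; it turns about the track's +y. The handle is a round bar 12 mm thick from here to the knob, 85 mm away; at lever value v it leans (v - 0.5) rad from vertical towards the track's +x.
- lever_knob (a point): Centre of the black ball knob (22 mm diameter) on the handle of the gate lever.
- carrier: Low loose steel carrier, 62 mm wide (x), 310 mm long (y), 0.45 kg, slides on the bench between the guides (2 mm play each side), axes along the track's. Origin: centre of underside. Floor top z = 6 mm; rims and dividers, 4 mm thick, to z = 14 mm. Three bays, 68 mm (y) by 54 mm (x) inside, centred at x = 0, y = -27, 45, 117 mm. Starts at y of about -220 mm of the track; at the end stop: +61 mm.
- tab (a point): Middle of the upright tab at the rear end of the carrier's plain tail, to push or pinch: at (0, -151, 23) mm of the carrier, 8 mm thick (y), 44 mm wide (x), its top 40 mm above the bench. With the carrier at the end stop it lies at y = -90 mm of the track.
- rest: Fixed flat wooden board, 100 x 100 x 6 mm, on which the seating tool stands and to which it must return. Origin: centre of its underside.
- tool: Seating tool, loose, 0.25 kg, 84 mm high, standing upright: a flat steel foot 50 mm in diameter and 14 mm thick, a square wooden stem 22 x 22 mm (sides along its x and y) from 14 to 84 mm above the underside. Origin: centre of the underside of the foot, z up along the stem.
- housing1: Bearing housing, a loose aluminium block 60 mm long (its x), 46 mm wide (its y), 40 mm high without its cap, about 0.25 kg; may be absent. Origin: centre of its underside, z up. Its length goes along the length of the carrier. Grip it across its width.
- cap1 (a joint): How far the cap of housing1 is pressed in, m: 0 to 0.002 at the start (proud), 0.010 fully home; moving it takes about 9 N straight down and it stays where it is. Home means above 0.0085.
- cap1_top (a point): Centre of the flat top of the cap of housing1, a black disc 40 mm in diameter and 4 mm thick centred on the housing's top: 54 mm above the housing's underside when proud, 44 mm when home.
- housing2: Bearing housing, a loose aluminium block 60 mm long (its x), 46 mm wide (its y), 40 mm high without its cap, about 0.25 kg; may be absent. Origin: centre of its underside, z up. Its length goes along the length of the carrier. Grip it across its width.
- cap2 (a joint): How far the cap of housing2 is pressed in, m: 0 to 0.002 at the start (proud), 0.010 fully home; moving it takes about 9 N straight down and it stays where it is. Home means above 0.0085.
- cap2_top (a point): Centre of the flat top of the cap of housing2, a black disc 40 mm in diameter and 4 mm thick centred on the housing's top: 54 mm above the housing's underside when proud, 44 mm when home.
- housing3: Bearing housing, a loose aluminium block 60 mm long (its x), 46 mm wide (its y), 40 mm high without its cap, about 0.25 kg; may be absent. Origin: centre of its underside, z up. Its length goes along the length of the carrier. Grip it across its width.
- cap3 (a joint): How far the cap of housing3 is pressed in, m: 0 to 0.002 at the start (proud), 0.010 fully home; moving it takes about 9 N straight down and it stays where it is. Home means above 0.0085.
- cap3_top (a point): Centre of the flat top of the cap of housing3, a black disc 40 mm in diameter and 4 mm thick centred on the housing's top: 54 mm above the housing's underside when proud, 44 mm when home.
- hammer: Hammer lying on the bench; leave it.
- tin: Open steel tin, 72 mm across, 75 mm high; leave it.
- offcut: Dark wooden offcut 85 x 30 x 22 mm lying among the housings; leave it.
- puck: Brass disc 52 mm across, 30 mm high; leave it.
- screwdriver: Screwdriver lying on the bench; leave it.
Things that resemble listed ones, but are neither listed nor needed, are in the scene too. What is shaped like the housing1 but red is not meant.

How it is judged (in metres and radians):
On the way, in this order (a step that is already met when the one before it is completed fails the run):
1. every housing in a bay with its cap home, the carrier still before the arch (x of housing1 in the frame of carrier between -0.012 and 0.012 m and z of housing1 in the frame of carrier between 0.003 and 0.01 m and angle between each of housing1, housing2, housing3's own z axis and vertical below 0.1 rad and (y of housing1 in the frame of carrier between -0.039 and -0.015 m or y of housing1 in the frame of carrier between 0.033 and 0.057 m or y of housing1 in the frame of carrier between 0.105 and 0.129 m) and value of joint each of cap1, cap2, cap3 above 0.0085 m and x of housing2 in the frame of carrier between -0.012 and 0.012 m and z of housing2 in the frame of carrier between 0.003 and 0.01 m and (y of housing2 in the frame of carrier between -0.039 and -0.015 m or y of housing2 in the frame of carrier between 0.033 and 0.057 m or y of housing2 in the frame of carrier between 0.105 and 0.129 m) and x of housing3 in the frame of carrier between -0.012 and 0.012 m and z of housing3 in the frame of carrier between 0.003 and 0.01 m and (y of housing3 in the frame of carrier between -0.039 and -0.015 m or y of housing3 in the frame of carrier between 0.033 and 0.057 m or y of housing3 in the frame of carrier between 0.105 and 0.129 m) and x of carrier in the frame of track between -0.01 and 0.01 m and z of carrier in the frame of track below 0.006 m and y of carrier in the frame of track below -0.15 m), for 0.2 s.
2. carrier, loaded, at the end stop with the gate raised (x of housing1 in the frame of carrier between -0.012 and 0.012 m and z of housing1 in the frame of carrier between 0.003 and 0.01 m and angle between each of housing1, housing2, housing3's own z axis and vertical below 0.1 rad and (y of housing1 in the frame of carrier between -0.039 and -0.015 m or y of housing1 in the frame of carrier between 0.033 and 0.057 m or y of housing1 in the frame of carrier between 0.105 and 0.129 m) and value of joint each of cap1, cap2, cap3 above 0.0085 m and x of housing2 in the frame of carrier between -0.012 and 0.012 m and z of housing2 in the frame of carrier between 0.003 and 0.01 m and (y of housing2 in the frame of carrier between -0.039 and -0.015 m or y of housing2 in the frame of carrier between 0.033 and 0.057 m or y of housing2 in the frame of carrier between 0.105 and 0.129 m) and x of housing3 in the frame of carrier between -0.012 and 0.012 m and z of housing3 in the frame of carrier between 0.003 and 0.01 m and (y of housing3 in the frame of carrier between -0.039 and -0.015 m or y of housing3 in the frame of carrier between 0.033 and 0.057 m or y of housing3 in the frame of carrier between 0.105 and 0.129 m) and y of carrier in the frame of track above 0.05 m and x of carrier in the frame of track between -0.01 and 0.01 m and z of carrier in the frame of track below 0.006 m and value of joint lever above 0.7 rad), for 0.2 s.
At the end, for the whole second after the job is handed in: Each housing upright in its own bay (12 mm), its cap in by at least 8.5 of 10 mm; carrier between the guides, within 11 mm of the end stop; gate lever below 0.15 rad; tool upright on its rest, centre within 45 mm of the rest's centre each way; all at rest (x of housing1 in the frame of carrier between -0.012 and 0.012 m and z of housing1 in the frame of carrier between 0.003 and 0.01 m and angle between each of housing1, housing2, housing3, tool's own z axis and vertical below 0.1 rad and (y of housing1 in the frame of carrier between -0.039 and -0.015 m or y of housing1 in the frame of carrier between 0.033 and 0.057 m or y of housing1 in the frame of carrier between 0.105 and 0.129 m) and value of joint each of cap1, cap2, cap3 above 0.0085 m and x of housing2 in the frame of carrier between -0.012 and 0.012 m and z of housing2 in the frame of carrier between 0.003 and 0.01 m and (y of housing2 in the frame of carrier between -0.039 and -0.015 m or y of housing2 in the frame of carrier between 0.033 and 0.057 m or y of housing2 in the frame of carrier between 0.105 and 0.129 m) and x of housing3 in the frame of carrier between -0.012 and 0.012 m and z of housing3 in the frame of carrier between 0.003 and 0.01 m and (y of housing3 in the frame of carrier between -0.039 and -0.015 m or y of housing3 in the frame of carrier between 0.033 and 0.057 m or y of housing3 in the frame of carrier between 0.105 and 0.129 m) and y of carrier in the frame of track above 0.05 m and x of carrier in the frame of track between -0.01 and 0.01 m and z of carrier in the frame of track below 0.006 m and value of joint lever below 0.15 rad and x of tool in the frame of rest between -0.045 and 0.045 m and y of tool in the frame of rest between -0.045 and 0.045 m and z of tool in the frame of rest between 0.003 and 0.01 m and linear speed of each of carrier, tool, housing1, housing2, housing3 below 0.02 m/s); the robot touches nothing.
It fails at once if a cap is pressed with the fingers (contact force between the fingers and cap1 above 8 N or contact force between the fingers and cap2 above 8 N or contact force between the fingers and cap3 above 8 N).
It fails at once if a cap is pressed with the tool held crooked (over 17 degrees) ((contact force between tool and cap1 above 6 N and angle between tool's own z axis and vertical above 0.3 rad) or (contact force between tool and cap2 above 6 N and angle between tool's own z axis and vertical above 0.3 rad) or (contact force between tool and cap3 above 6 N and angle between tool's own z axis and vertical above 0.3 rad)).
It fails at once if a cap is pressed off-centre (over 18 mm) ((contact force between tool and cap1 above 6 N and horizontal distance between tool and cap1_top above 0.018 m) or (contact force between tool and cap2 above 6 N and horizontal distance between tool and cap2_top above 0.018 m) or (contact force between tool and cap3 above 6 N and horizontal distance between tool and cap3_top above 0.018 m)).
It fails at once if a bystander is moved by more than 4 cm (distance of any of hammer, tin, offcut, puck, screwdriver from where it was at the start of the episode above 0.04 m).
Of housing1, housing2, housing3 only 2 to 3 are there at a start; the rules pass over those that are not, and their reading is None.
At some moment in a run one of housing1, housing2, housing3 may be knocked a few centimetres aside while the robot is not near it.
It also fails if it takes over 210 s, if anything falls off the work surface, if the arm or the gripper's body presses on something with over 40 N, if the wrist force passes 120 N, or if a joint passes its speed limit or range.

### The arm

A 6-joint arm with a two-finger parallel gripper is mounted at the origin on the work surface. World frame = base frame: x ahead of the robot, y to its left, z up, the work surface at z = 0. Lengths are in m, angles in degrees, forces in N, time in s.
With the tool pointing down it reaches from about 0.3 to 0.75 m from the base axis. Payload 8.5 kg.
Tool frame: the origin (TCP) lies midway between the tips of the shut fingers; the grasp point (between the pads) lies 19 mm behind it; y points along the fingers, x is the direction in which the jaws open and shut, and the axes are right-handed (so a half turn about y gives the same grasp; the last joint's range is limited). The gripper opens to 85 mm and grips with 20 to 120 N. Pads are 22 mm wide; open, the fingers measure 114 mm over their backs; the gripper's body (76 mm by 85 mm) begins 54 mm behind the grasp point. The pads swing forward as they close: fully open they stand 13 mm farther back than shut.
Start: joints at [52.981, 21.807, 74.336, -0, 83.858, -12.336], TCP at [0.23, 0.5, 0.231] pointing down, gripper open.
Joint ranges: [-178.18, 178.18], [-50.72, 133.34], [12.68, 142.11], [-81.47, 261.47], [9.98, 163.14], [-165.26, 165.26]. Speed limits (degrees/s): [136.94, 136.94, 180, 180, 180, 180].

### API

Orientations are given as a 3x3 rotation matrix whose columns are the frame's x, y, z axes.
In Python, from rig import env gives the robot as it stands.
- The arm moves only by the tool carry_out, never from a script. Its argument "plan" is a list of rows, each a list of 3 entries, a list of its own where there are three numbers: the shift along the tool's x, y, z in m, then the turn, a rotation vector about the tool's x, y, z in degrees, then the finger opening in m, from 0 to 0.0854. In form: [[[dx, dy, dz], [ax, ay, az], jaw], ...]. A call has 1 to 8 rows; each row shifts and turns the commanded pose from where the row before left it, along the tool's axes as they then stand; what a row does not reach is not made up. A row lasts 1/8 s, in which the tool goes at most 62.5 mm and 10.7 degrees, less where a joint would pass 70% of its speed; a pose out of reach is approached as far as the arm can. A call is refused whole if a number of a shift passes 0.0625 or a number of a turn 10.7, either way. A call with a gripper value outside its range is refused whole. The fingers move at their own pace and stop on an object; "force" is the grip in N (left out, the last holds). Time passes only in rows, so rows that do not move let the fingers close. It gives the time, the measured TCP pose, the force and the opening at its end, in the units of the state.
- env.observe(): the state, without advancing time (a new reading comes with each control period).
- env.get_image(name): name is "scene" or "side" or "wrist"; returns a dict with "image" (400x640x3 uint8, red, green, blue), "vfov" (degrees; the focal length in pixels is half the picture's height over the tangent of half this angle, whatever the lens; pixels are square), "cx", "cy" (the principal point, pixels), "k1" (the pictures are not rectified: a ray, as slopes to the right and down, at radius r is drawn at 1 + k1 r^2 times it, then the intrinsics apply), "rvec" (rotation vector, rad) and "tvec" (3), from world to camera coordinates, as OpenCV has them; the wrist camera has in their place "tool_from_camera" (4x4, takes a point from camera to tool coordinates, whose origin is the TCP and whose axes are the tool frame's). Camera axes: x right, y down, z forward; pixel columns grow to the right and rows downward; lengths in m; the calibration is good to about 2 mm. A picture is of the moment at which its call begins: read the wrist's pose just before it. There is no depth.
- env.close_job(): hands the job in, once; it reports no verdict.
Trained networks look in a picture, given as the dict that the camera call returned (one of the last four; its "shot" number tells which), for a name from the list of things; names that differ only in an ending like _2 or _b are one class to them, and where a whole thing is asked for, a point or a joint stands for the part that bears it (a point fixed in the world has none). Each returns a list of dicts, best first, with "conf" (0 to 1); they miss things now and then, are a little off and sometimes report something else, mostly with a low value. They report only what shows in the picture. A call takes as long as a camera call. They do not tell look-alikes from the thing itself.
- env.outline_of(target, picture): "mask" (400x640 bool, what is visible of it) and "pixel" ([row, column] in pixels, amid what is visible of it).
The state is a dict: "time_s": time; "q": joint angles; "qvel": joint speeds; "joint_efforts": joint torques, N m; "position": TCP position; "tool_rot": TCP orientation; "ft_force": force on the tool from outside, world axes, zero at the start; "wrist_torque": the same for the moment, N m; "grip_width": finger opening in m.
Only numpy, scipy, OpenCV 4.12 (cv2) and the standard library are available. Lean on these libraries where they do the work, as an engineer would, in place of code of your own. Each camera call takes 0.05 s, during which the arm holds its last target.

## Working session

There is one attempt and no reset: what is moved stays moved. The work goes in short steps, Python scripts to look and compute and a tool call to move; the robot and the scene stay as the last step left them, time stands still between calls to the robot, and variables do not carry over. Pictures are saved under pics/ and viewed, and the job is handed in when it is done.

Besides the shell and the picture viewer there is one more tool, called as name(argument=value, ...) on one line, values as JSON. carry_out: Moves the arm, as the interface text tells. Its arguments: {"type":"object","properties":{"plan":{"type":"array","items":{"type":"array"}},"force":{"type":"number"}},"required":["plan"]}

```bash
ls; mkdir -p pics; cat > h.py <<'E'
import numpy as np, cv2
from rig import env
def shot(name,fn):
    o=env.observe(); p=env.get_image(name); cv2.imwrite('pics/'+fn,p['image'][:,:,::-1]); return p,o
E
python3 - <<'E'
from h import *
for n in ['scene','side','wrist']:
    p,o=shot(n,n+'0.png'); print({k:v for k,v in p.items() if k!='image'})
print(o)
E
```

```text
pics
{'vfov': 48.0285938679255, 'cx': 318.02894543554504, 'cy': 195.20356825713637, 'k1': -0.0886036588269856, 'rvec': array([ 2.24947026,  1.43142766, -0.38282919]), 'tvec': array([-0.19890349, -0.43690847,  1.54580206]), 'shot': 1}
{'vfov': 49.53299444492621, 'cx': 320.2106112479785, 'cy': 199.9506347883899, 'k1': -0.016038147383223823, 'rvec': array([ 2.03222944, -0.80502673,  0.40360058]), 'tvec': array([-0.46866552,  0.28754101,  0.79909049]), 'shot': 2}
{'vfov': 68.07457253576897, 'cx': 315.09550908174765, 'cy': 199.99234439442057, 'k1': -0.04291037025602709, 'tool_from_camera': array([[ 9.99999789e-01, -1.26958083e-04, -6.37017516e-04,
        -1.17994984e-03],
       [ 5.67315735e-04, -3.06891025e-01,  9.51744492e-01,
        -1.41972321e-01],
       [-3.16326615e-04, -9.51744652e-01, -3.06890888e-01,
         7.76177825e-02],
       [ 0.00000000e+00,  0.00000000e+00,  0.00000000e+00,
         1.00000000e+00]]), 'shot': 3}
{'time_s': 0.1, 'q': array([ 5.29826920e+01,  2.18388679e+01,  7.43781510e+01,  4.95142216e-04,
        8.38583958e+01, -1.23360135e+01]), 'qvel': array([-0.03015931, -0.09087972, -0.139482  , -0.07320942,  0.02037214,
        0.12468126]), 'joint_efforts': array([ 4.60416850e-03, -4.49214292e+01, -2.31656277e+01, -8.79709523e-05,
        3.70666443e-03, -1.30505688e-05]), 'position': array([0.22951034, 0.49954732, 0.23077053]), 'tool_rot': array([[ 4.17570779e-01, -7.99307206e-04, -9.08644048e-01],
       [ 9.08643492e-01, -1.04577856e-03,  4.17571444e-01],
       [-1.28400833e-03, -9.99999134e-01,  2.89598723e-04]]), 'ft_force': array([ 0.18042572, -0.43448597,  0.55952688]), 'wrist_torque': array([ 0.00691579, -0.01506648,  0.02837099]), 'grip_width': 0.08545147330702803}
```

View pics/scene0.png

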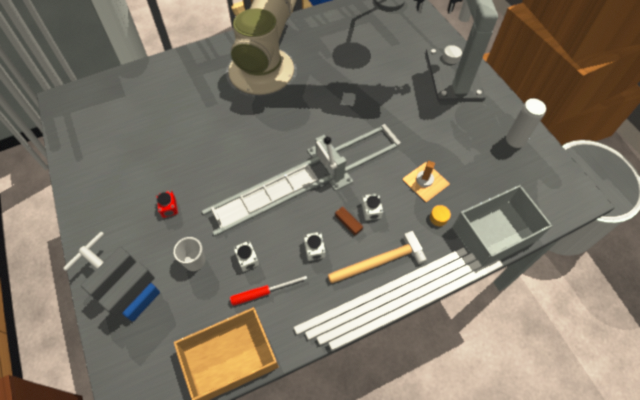

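View pics/side0.png

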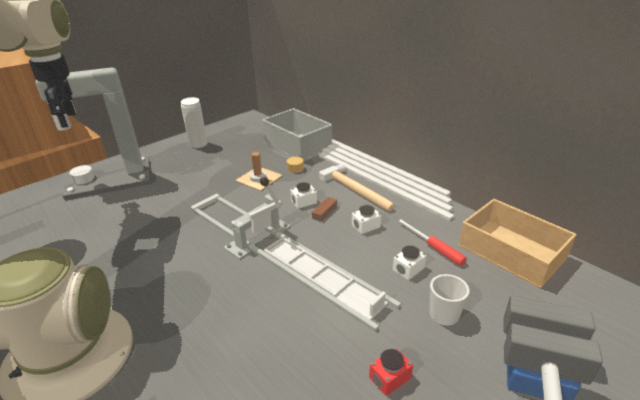

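View pics/wrist0.png

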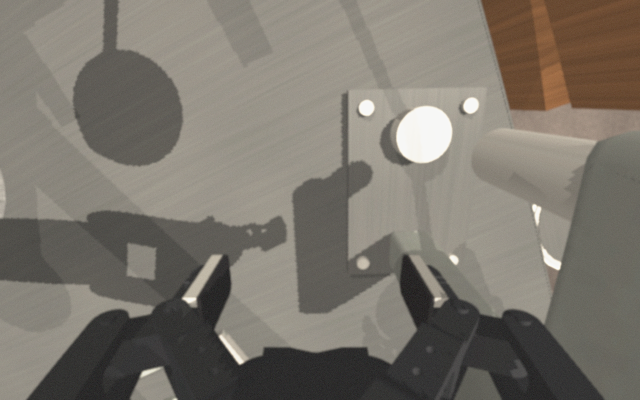

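```bash
cat >> h.py <<'E'
from scipy.spatial.transform import Rotation as R
from scipy.optimize import minimize
def cam(p,o=None):
    "returns Rcw,t (world->cam)"
    if 'rvec' in p:
        return R.from_rotvec(p['rvec']).as_matrix(),np.array(p['tvec'])
    T=np.eye(4);T[:3,:3]=o['tool_rot'];T[:3,3]=o['position']
    M=np.linalg.inv(T@p['tool_from_camera']); return M[:3,:3],M[:3,3]
def proj(p,o,X):
    Rm,t=cam(p,o); c=np.atleast_2d(X)@Rm.T+t; s=c[:,:2]/c[:,2:]
    r2=(s**2).sum(1,keepdims=True); s=s*(1+p['k1']*r2); f=200/np.tan(np.radians(p['vfov']/2))
    return s*f+[p['cx'],p['cy']]
def ray(p,o,uv):
    f=200/np.tan(np.radians(p['vfov']/2)); d=(np.array(uv,float)-[p['cx'],p['cy']])/f; s=d.copy()
    for _ in range(20): s=d/(1+p['k1']*(s@s))
    Rm,t=cam(p,o); return -Rm.T@t, Rm.T@np.array([s[0],s[1],1])
def atz(p,o,uv,z):
    c,d=ray(p,o,uv); return c+d*(z-c[2])/d[2]
def tri(rs):
    A=np.zeros((3,3));b=np.zeros(3)
    for c,d in rs:
        d=d/np.linalg.norm(d);P=np.eye(3)-np.outer(d,d);A+=P;b+=P@c
    return np.linalg.solve(A,b)
def box(lx,ly,z0,z1):
    return np.array([[sx*lx/2,sy*ly/2,z] for sx in(-1,1) for sy in(-1,1) for z in(z0,z1)])
def cyl(r,z0,z1,n=32):
    a=np.linspace(0,2*np.pi,n,endpoint=False)
    return np.array([[r*np.cos(q),r*np.sin(q),z] for q in a for z in(z0,z1)])
def parts(kind,cap=53):
    if kind=='housing': return [box(.06,.046,0,.04),cyl(.02,.0,cap/1e3)]
    if kind=='tool': return [cyl(.025,0,.014),box(.022,.022,.014,.084)]
def render(p,o,pts_list,x,z0=0.,up=4):
    m=np.zeros((400*up,640*up),np.uint8); Rz=R.from_euler('z',x[2]).as_matrix()
    for P in pts_list:
        uv=proj(p,o,P@Rz.T+[x[0],x[1],z0])
        hull=cv2.convexHull(np.round(uv*up+ (up-1)/2).astype(np.int32)); cv2.fillConvexPoly(m,hull,1)
    return cv2.resize(m.astype(np.float32),(640,400),interpolation=cv2.INTER_AREA)
def fit(views,kind,x0,z0=0.,yaws=None):
    pl=parts(kind)
    def cost(x):
        c=0
        for p,o,m in views:
            r=render(p,o,pl,x,z0); c+=np.abs(r-m).sum()/m.sum()
        return c/len(views)
    best=None
    for y in (yaws if yaws is not None else np.radians(np.arange(0,180,15))):
        s=np.array([[x0[0],x0[1],y]]*4,float); s[1,0]+=.006;s[2,1]+=.006;s[3,2]+=.15
        r=minimize(cost,s[0],method='Nelder-Mead',options=dict(initial_simplex=s,maxiter=120,xatol=1e-4,fatol=1e-4))
        if best is None or r.fun<best.fun: best=r
    return best.x,best.fun
E
python3 - <<'E'
from h import *
P={}
for n in ['scene','side']:
    p,o=shot(n,n+'1.png'); P[n]=p
    for t in ['housing1','tool','rest','carrier','track','lever_knob','tab','hammer','tin','offcut','puck','screwdriver']:
        for d in env.outline_of(t,p):
            print(n,t,round(d['conf'],2),np.round(d['pixel']),d['mask'].sum(), np.round(atz(p,o,d['pixel'][::-1],.03),3))
E
```

```text
scene housing1 0.91 [256. 246.] 456 [ 0.645 -0.291  0.03 ]
scene housing1 0.87 [246. 319.] 440 [ 0.699 -0.105  0.03 ]
scene housing1 0.69 [203. 372.] 424 [0.645 0.082 0.03 ]
scene housing1 0.66 [201. 164.] 434 [ 0.394 -0.441  0.03 ]
scene housing1 0.43 [166. 328.] 2664 [0.481 0.026 0.03 ]
scene tool 0.77 [176. 426.] 338 [0.633 0.267 0.03 ]
scene rest 0.76 [186. 425.] 821 [0.659 0.247 0.03 ]
scene carrier 0.94 [194. 264.] 2113 [ 0.49  -0.178  0.03 ]
scene carrier 0.74 [150. 326.] 301 [0.428 0.047 0.03 ]
scene carrier 0.22 [242. 317.] 155 [ 0.688 -0.106  0.03 ]
scene track 0.68 [166. 326.] 2577 [0.481 0.021 0.03 ]
scene track 0.64 [246. 314.] 498 [ 0.695 -0.117  0.03 ]
scene lever_knob 0.8 [152. 326.] 313 [0.435 0.041 0.03 ]
scene tab 0.7 [196. 264.] 2021 [ 0.498 -0.181  0.03 ]
scene hammer 0.76 [256. 384.] 1164 [0.795 0.036 0.03 ]
scene tin 0.67 [256. 188.] 751 [ 0.581 -0.427  0.03 ]
scene tin 0.33 [151. 324.] 343 [0.429 0.037 0.03 ]
scene tin 0.33 [245. 316.] 412 [ 0.693 -0.111  0.03 ]
scene offcut 0.55 [221. 348.] 316 [ 0.667 -0.003  0.03 ]
scene puck 0.78 [216. 441.] 319 [0.76  0.2
[... 467 characters left out ...]
rier 0.88 [276. 329.] 3181 [ 0.473 -0.206  0.03 ]
side track 0.6 [229. 263.] 3694 [0.469 0.024 0.03 ]
side track 0.42 [209. 324.] 353 [ 0.635 -0.018  0.03 ]
side lever_knob 0.71 [214. 263.] 641 [0.508 0.076 0.03 ]
side tab 0.69 [278. 326.] 3188 [ 0.466 -0.206  0.03 ]
side tab 0.57 [261. 408.] 806 [ 0.63  -0.293  0.03 ]
side hammer 0.69 [183. 348.] 884 [0.77  0.027 0.03 ]
side hammer 0.3 [166. 253.] 292 [0.638 0.304 0.03 ]
side tin 0.72 [298. 446.] 1569 [ 0.599 -0.412  0.03 ]
side offcut 0.66 [210. 324.] 341 [ 0.632 -0.019  0.03 ]
side puck 0.58 [208. 370.] 148 [ 0.722 -0.1    0.03 ]
side puck 0.5 [163. 294.] 237 [0.738 0.227 0.03 ]
side screwdriver 0.77 [250. 445.] 428 [ 0.72  -0.328  0.03 ]
```

```bash
python3 - <<'E'
import cv2,numpy as np
a=cv2.imread('pics/scene1.png');b=cv2.imread('pics/side1.png')
cv2.imwrite('pics/z1.png',cv2.resize(a[115:275,195:455],None,fx=3,fy=3,interpolation=cv2.INTER_CUBIC))
cv2.imwrite('pics/z2.png',cv2.resize(b[145:330,185:445],None,fx=3,fy=3,interpolation=cv2.INTER_CUBIC))
E
python3 - <<'E'
from h import *
P=[shot(n,n+'2.png') for n in ['scene','side']]
L=[env.outline_of('housing1',p) for p,o in P]
for c in [(.645,-.291),(.695,-.112),(.642,.08)]:
    v=[]
    for (p,o),l in zip(P,L):
        d=min(l,key=lambda d:np.linalg.norm(atz(p,o,d['pixel'][::-1],.03)[:2]-c)); v.append((p,o,d['mask'].astype(float)))
    print(c,fit(v,'housing',c),[fit([w],'housing',c) for w in v])
L=[env.outline_of('tool',p) for p,o in P]
v=[(p,o,l[0]['mask'].astype(float)) for (p,o),l in zip(P,L) if l]
print('tool',fit(v,'tool',(.6,.24),.006),[fit([w],'tool',(.6,.24),.006) for w in v])
E
```

```text
(0.645, -0.291) (array([ 0.64080681, -0.28896614, -0.00934075]), np.float64(0.15418485037406485)) [(array([ 0.63829041, -0.28859228,  3.10734636]), np.float64(0.22350374064837905)), (array([ 0.6412862 , -0.28860406,  0.03441708]), np.float64(0.06468204488778055))]
(0.695, -0.112) (array([ 0.68924022, -0.11557014, -0.31126481]), np.float64(0.12057855280312907)) [(array([ 0.68781157, -0.11515167, -0.32382472]), np.float64(0.17932808716707022)), (array([ 0.69017277, -0.1148383 , -0.28688692]), np.float64(0.049326923076923074))]
(0.642, 0.08) (array([ 0.64930144,  0.07903086, -0.27063021]), np.float64(0.06436209278938282)) [(array([0.65012489, 0.07867483, 2.87290272]), np.float64(0.06893776824034335)), (array([ 0.65029767,  0.08055415, -0.28656516]), np.float64(0.05200645756457565))]
tool (array([0.62959824, 0.26929654, 0.80491649]), np.float64(0.14008418717980758)) [(array([0.62989424, 0.26785096, 0.57479491]), np.float64(0.09532232704402516)), (array([ 0.63052394,  0.27161941, -0.64978939]), np.float64(0.1566639072847682))]
```

View pics/z1.png

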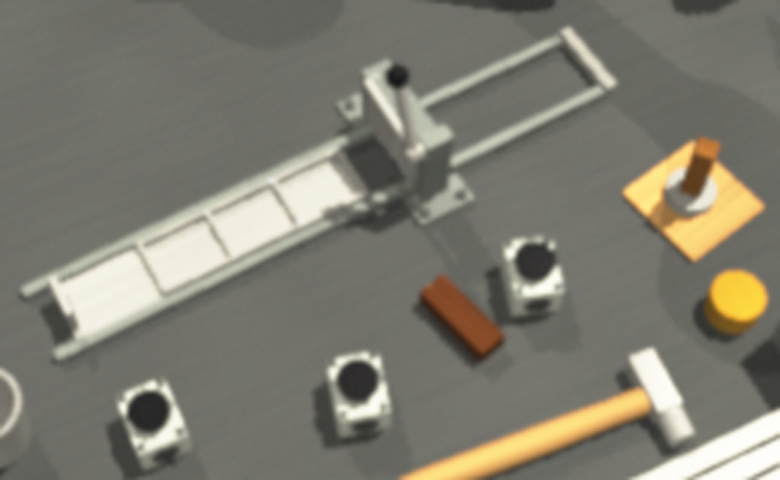

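View pics/z2.png

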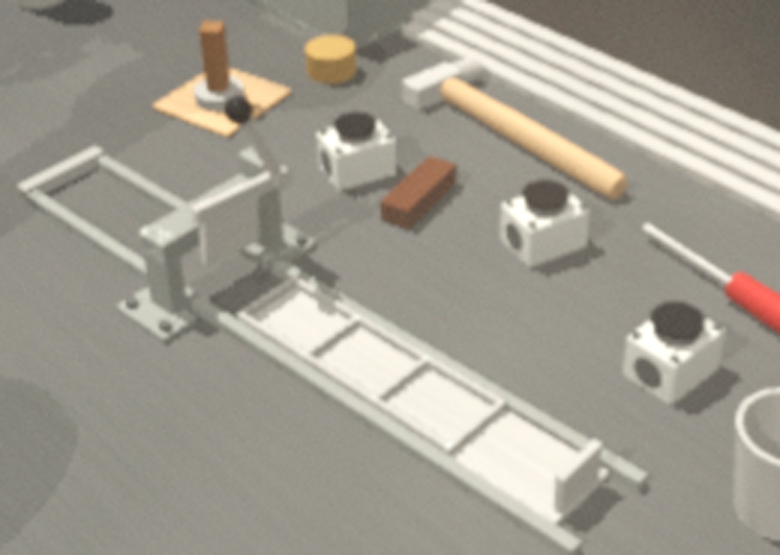

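```bash
cat >> h.py <<'E'
def TK(x,P):  # pose (x,y,yaw) -> world
    return np.atleast_2d(P)@R.from_euler('z',x[2]).as_matrix().T+[x[0],x[1],0]
def boxc(x0,x1,y0,y1,z0,z1): return np.array([[x,y,z] for x in(x0,x1) for y in(y0,y1) for z in(z0,z1)])/1e3
EDG=[(0,1),(0,2),(0,4),(1,3),(1,5),(2,3),(2,6),(3,7),(4,5),(4,6),(5,7),(6,7)]
TRB=[boxc(-43,-33,-392,228,0,10),boxc(33,43,-392,228,0,10),boxc(-61,-45,-15,15,0,76),boxc(45,61,-15,15,0,76),boxc(-61,61,-15,15,56,76),boxc(-43,43,216,230,0,14)]
CAB=[boxc(-31,31,-155,155,0,6),boxc(-31,31,-65,155,6,14)]+[boxc(-27,27,y-34,y+34,6,14) for y in(-27,45,117)]+[boxc(-22,22,-155,-147,6,40)]
def wire(img,p,o,x,boxes,col,up):
    for b in boxes:
        uv=proj(p,o,TK(x,b))
        for i,j in EDG: cv2.line(img,*[tuple(int(v) for v in np.round((uv[k]*up+(up-1)/2)*16)) for k in(i,j)],col,1,cv2.LINE_AA,4)
E
python3 - <<'E'
from h import *
from scipy.optimize import least_squares
P=[shot(n,n+'3.png') for n in ['scene','side']]
K=np.array([[-38,-392,10],[38,-392,10],[-43,230,14],[43,230,14]])/1e3
UV=[np.array([(204.3,212.3),(215,232.7),(384.3,126.0),(398.8,143.3)]),np.array([(376.7,326.7),(399.3,306.7),(191.7,207),(218.3,195)])]
f=lambda x:np.concatenate([(proj(p,o,TK(x,K))-u).ravel() for (p,o),u in zip(P,UV)])
r=least_squares(f,[.45,0.,0.]);r2=least_squares(f,[.45,0.,.3]);print(r.x,r.cost,np.round(r.fun,1))
x=r.x
for (p,o),n,(a,b,c,d) in zip(P,['s','d'],[(115,275,195,455),(145,345,185,445)]):
    im=cv2.resize(p['image'][:,:,::-1],None,fx=3,fy=3,interpolation=cv2.INTER_CUBIC); wire(im,p,o,x,TRB,(0,255,0),3)
    xc=[*TK(x,[0,-.22,0])[0][:2],x[2]]; wire(im,p,o,xc,CAB,(255,0,255),3)
    cv2.imwrite(f'pics/w{n}1.png',im[a*3:b*3,c*3:d*3])
E
```

```text
[0.46415012 0.03794928 0.08085558] 20.009187781058017 [-2.7 -0.7 -2.9  0.2  0.7 -2.3  2.  -0.5  0.6  0.3  0.6 -2.2 -0.4 -1.4
 -1.  -2.3]
```

View pics/ws1.png

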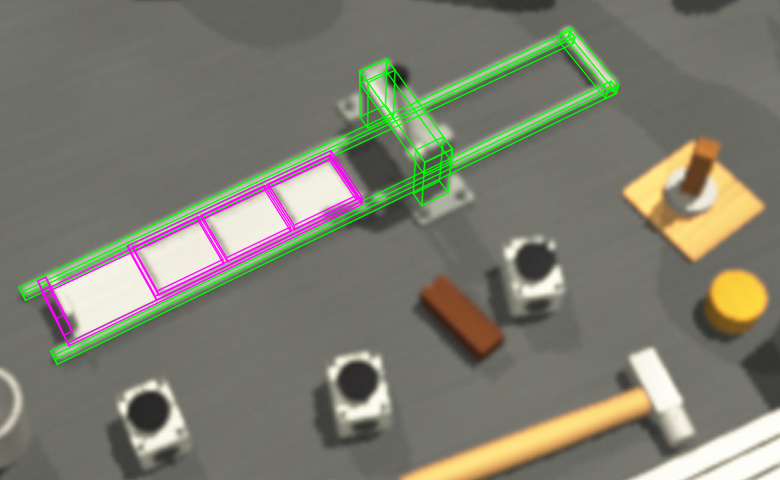

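View pics/wd1.png

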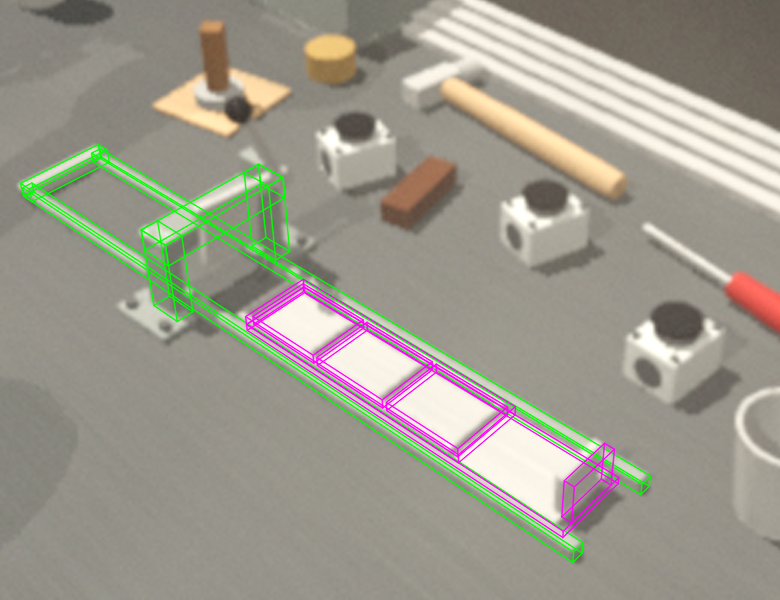

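```bash
cat >> h.py <<'E'
def down(ang):
    a=np.radians(ang); return np.array([[np.cos(a),0,-np.sin(a)],[np.sin(a),0,np.cos(a)],[0,-1,0.]])
def plan(pos,ang,n,turn=None,cmd=None):
    "uniform rows from current pose to (pos, tool pointing down with jaw angle ang); signed yaw in n rows. prints a single repeating row set"
    o=env.observe(); p0=o['position'] if cmd is None else np.array(cmd[0]); Rm=o['tool_rot']
    a0=np.degrees(np.arctan2(Rm[1,0],Rm[0,0])); da=(ang-a0+180)%360-180
    if turn and np.sign(da)!=turn and abs(da)>1: da+=360*turn
    pos=np.array(pos,float); a=a0; p=p0.copy()
    print('from',p0.round(4),'ang',a0.round(2),'da',round(da,1),'q',o['q'].round(1),'t',o['time_s'])
    tilt=np.degrees(np.arccos(np.clip(-Rm[2,1],-1,1))); print('tilt',tilt.round(2))
    for i in range(n):
        w=p0+(pos-p0)*(i+1)/n-p
        Rc=down(a); s=np.round(Rc.T@w,3); r=round(-(a0+da*(i+1)/n-a),1)
        p=p+Rc@s; a=a-r
        print(f'[[{s[0]},{s[1]},{s[2]}],[0,{r},0],J]',end=',\n' if i%8==7 else ', ')
    print('\nend',p.round(4),round(a,1))
E
python3 - <<'E'
from h import *
plan([.53,-.12,.26],-90,18,-1)
E
```

```text
from [0.2297 0.4997 0.2313] ang 65.32 da -155.3 q [ 53.   21.8  74.3  -0.   83.9 -12.3] t 1.85
tilt 0.01
[[-0.024,-0.002,-0.03],[0,8.6,0],J], [[-0.02,-0.001,-0.032],[0,8.7,0],J], [[-0.014,-0.002,-0.036],[0,8.6,0],J], [[-0.009,-0.001,-0.037],[0,8.6,0],J], [[-0.004,-0.002,-0.038],[0,8.6,0],J], [[0.003,-0.002,-0.038],[0,8.7,0],J], [[0.008,-0.001,-0.038],[0,8.6,0],J], [[0.014,-0.002,-0.036],[0,8.6,0],J],
[[0.018,-0.001,-0.033],[0,8.7,0],J], [[0.024,-0.002,-0.03],[0,8.6,0],J], [[0.028,-0.002,-0.026],[0,8.6,0],J], [[0.032,-0.001,-0.022],[0,8.6,0],J], [[0.034,-0.002,-0.017],[0,8.7,0],J], [[0.036,-0.001,-0.011],[0,8.6,0],J], [[0.038,-0.002,-0.006],[0,8.6,0],J], [[0.038,-0.001,0.0],[0,8.7,0],J],
[[0.038,-0.002,0.006],[0,8.6,0],J], [[0.037,-0.002,0.012],[0,8.6,0],J], 
end [ 0.5305 -0.1203  0.2603] -90.0
```

carry_out(plan=[[[-0.024,-0.002,-0.03],[0,8.6,0],0.085],[[-0.02,-0.001,-0.032],[0,8.7,0],0.085],[[-0.014,-0.002,-0.036],[0,8.6,0],0.085],[[-0.009,-0.001,-0.037],[0,8.6,0],0.085],[[-0.004,-0.002,-0.038],[0,8.6,0],0.085],[[0.003,-0.002,-0.038],[0,8.7,0],0.085],[[0.008,-0.001,-0.038],[0,8.6,0],0.085],[[0.014,-0.002,-0.036],[0,8.6,0],0.085]])

```text
time_s: 2.85
position: [0.3639, 0.2227, 0.2445]
tool_rot: [[0.998, 0.0, 0.069], [-0.069, 0.0, 0.998], [0.0, -1.0, 0.0]]
ft_force: [-0.1, -0.4, 1.0]
grip_width: 0.0849
```

carry_out(plan=[[[0.018,-0.001,-0.033],[0,8.7,0],0.085],[[0.024,-0.002,-0.03],[0,8.6,0],0.085],[[0.028,-0.002,-0.026],[0,8.6,0],0.085],[[0.032,-0.001,-0.022],[0,8.6,0],0.085],[[0.034,-0.002,-0.017],[0,8.7,0],0.085],[[0.036,-0.001,-0.011],[0,8.6,0],0.085],[[0.038,-0.002,-0.006],[0,8.6,0],0.085],[[0.038,-0.001,0.0],[0,8.7,0],0.085]])

```text
time_s: 3.85
position: [0.4966, -0.0522, 0.2565]
tool_rot: [[0.291, 0.0, 0.957], [-0.957, -0.0, 0.291], [0.0, -1.0, 0.0]]
ft_force: [0.7, 0.0, 0.3]
grip_width: 0.0848
```

carry_out(plan=[[[0.038,-0.002,0.006],[0,8.6,0],0.085],[[0.037,-0.002,0.012],[0,8.6,0],0.085],[[0,0,0],[0,0,0],0.085]])

```text
time_s: 4.22
position: [0.5311, -0.1222, 0.2598]
tool_rot: [[-0.003, -0.0, 1.0], [-1.0, -0.0, -0.003], [0.0, -1.0, -0.0]]
ft_force: [-0.9, 0.2, -1.1]
grip_width: 0.0852
```

```bash
python3 - <<'E'
from h import *
p,o=shot('wrist','w1.png'); print(o['position'],o['tool_rot'].round(3).tolist())
x=[0.46415012,0.03794928,0.08085558]
im=p['image'][:,:,::-1].copy(); wire(im,p,o,x,TRB,(0,255,0),1); xc=[*TK(x,[0,-.2145,0])[0][:2],x[2]]; wire(im,p,o,xc,CAB,(255,0,255),1)
cv2.imwrite('pics/w1o.png',im)
E
```

```text
[ 0.53111335 -0.12223317  0.25977667] [[-0.003, -0.0, 1.0], [-1.0, -0.0, -0.003], [0.0, -1.0, -0.0]]
```

View pics/w1o.png

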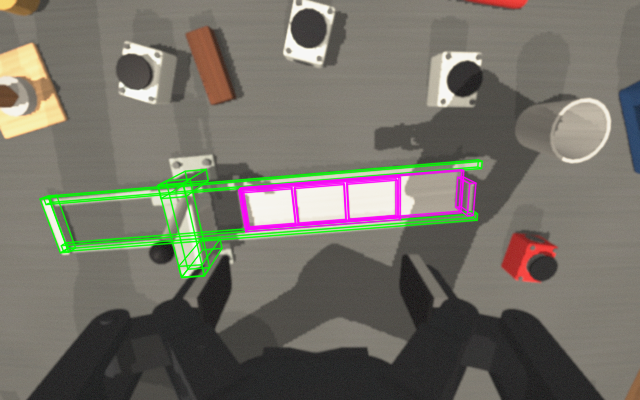

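View pics/w1.png

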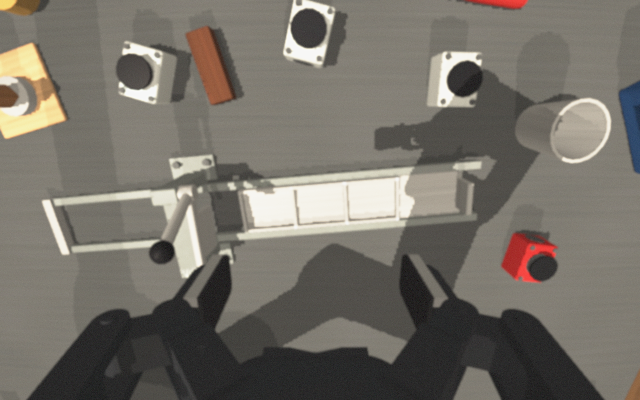

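```bash
python3 - <<'E'
from h import *
P=[shot(n,n+'4.png') for n in ['wrist','scene','side']]
L=[env.outline_of('housing1',p) for p,o in P]
for c in [(.641,-.289),(.69,-.115),(.65,.08)]:
    v=[]
    for (p,o),l in zip(P,L):
        d=min(l,key=lambda d:np.linalg.norm(atz(p,o,d['pixel'][::-1],.03)[:2]-c)); v.append((p,o,d['mask'].astype(float)))
    for vv in (v[:1],v[1:2],v[2:],v):
        x,f=fit(vv,'housing',c,yaws=np.radians([-30,0,60,90])); print(x.round(4),np.degrees(x[2]).round(1),round(f,3))
for (p,o) in P[:1]:
    for d in env.outline_of('tool',p): print(d['conf'],d['pixel'])
E
```

```text
[ 0.6387 -0.2914  0.0087] 0.5 0.067
[ 0.6395 -0.2902 -0.0099] -0.6 0.073
[ 0.6411 -0.2894  0.0313] 1.8 0.07
[ 0.639  -0.2905  0.0299] 1.7 0.085
[ 0.6887 -0.1171 -0.2322] -13.3 0.05
[ 0.6911 -0.1169 -0.2652] -15.2 0.067
[ 0.6897 -0.1162 -0.2638] -15.1 0.042
[ 0.6897 -0.1167 -0.2505] -14.4 0.061
[ 0.6483  0.078  -0.294 ] -16.8 0.086
[0.6331 0.09   2.4315] 139.3 1.869
[ 0.6502  0.0825 -0.3868] -22.2 0.078
[ 0.6489  0.0801 -0.3588] -20.6 0.721
0.95 [93.5, 17.3]
0.59 [68.8, 137.5]
```

```bash
python3 - <<'E'
from h import *
plan([.639,-.2905,.10],-89,5)
E
```

```text
from [ 0.5303 -0.1196  0.2606] ang -89.91 da 0.9 q [-25.2  20.1  72.2  -0.   87.8  64.7] t 4.625
tilt 0.02
[[0.034,0.032,0.022],[0,-0.2,0],J], [[0.035,0.032,0.021],[0,-0.2,0],J], [[0.034,0.032,0.022],[0,-0.1,0],J], [[0.034,0.032,0.021],[0,-0.2,0],J], [[0.035,0.033,0.021],[0,-0.2,0],J], 
end [ 0.6387 -0.2907  0.0996] -89.0
```

carry_out(plan=[[[0.034,0.032,0.022],[0,-0.2,0],0.085],[[0.035,0.032,0.021],[0,-0.2,0],0.085],[[0.034,0.032,0.022],[0,-0.1,0],0.085],[[0.034,0.032,0.021],[0,-0.2,0],0.085],[[0.035,0.033,0.021],[0,-0.2,0],0.085],[[0,0,0],[0,0,0],0.085]])

```text
time_s: 5.38
position: [0.638, -0.2927, 0.0951]
tool_rot: [[0.015, -0.005, 1.0], [-1.0, 0.003, 0.015], [-0.003, -1.0, -0.005]]
ft_force: [-1.3, -0.1, 0.2]
grip_width: 0.0848
```

```bash
python3 - <<'E'
from h import *
p,o=shot('wrist','w2.png'); print(o['position'])
for d in env.outline_of('housing1',p): print(d['conf'],d['pixel'],d['mask'].sum())
im=p['image'][:,:,::-1].copy()
for b in [box(.06,.046,0,.04)]: wire(im,p,o,[.639,-.2905,np.radians(1)],[b],(0,255,0),1)
cv2.polylines(im,[np.round(proj(p,o,TK([.639,-.2905,0],cyl(.02,.053,.053)[::2]))).astype(np.int32)],True,(0,0,255))
cv2.imwrite('pics/w2o.png',im)
E
```

```text
[ 0.63804714 -0.29272288  0.09511781]
0.6 [140.7, 73.0] 8770
0.48 [395.3, 463.4] 135
0.24 [211.2, 5.5] 262
```

View pics/w2o.png

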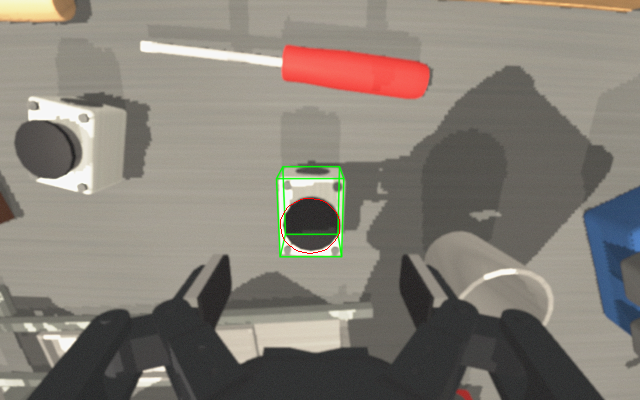

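carry_out(plan=[[[-0.001,0.04,0.001],[0,0,0],0.085],[[-0.001,0.035,0],[0,0,0],0.085],[[0,0.009,0],[0,0,0],0.085],[[0,0,0],[0,0,0],0.03],[[0,0,0],[0,0,0],0.03],[[0,0,0],[0,0,0],0.03],[[0,0,0],[0,0,0],0.03]], force=50)

```text
time_s: 6.35
position: [0.6405, -0.2899, 0.0177]
tool_rot: [[0.016, 0.003, 1.0], [-1.0, -0.002, 0.016], [0.002, -1.0, 0.003]]
ft_force: [0.1, 0.7, 6.5]
grip_width: 0.045
```

carry_out(plan=[[[0,-0.03,0],[0,0,0],0.03],[[0,-0.04,0],[0,0,0],0.03],[[0,-0.03,0],[0,0,0],0.03],[[0,0,0],[0,0,0],0.03]])

```text
time_s: 6.85
position: [0.6405, -0.2901, 0.1182]
tool_rot: [[0.016, 0.005, 1.0], [-1.0, -0.003, 0.016], [0.003, -1.0, 0.005]]
ft_force: [-0.7, 0.5, -2.3]
grip_width: 0.0453
```

```bash
cat >>h.py <<'E'
TR=[0.46415012,0.03794928,0.08085558]
CY=-.2145
def bay(i,cy=None): return TK(TR,[0,(CY if cy is None else cy)+[-.027,.045,.117][i],0])[0]
E
python3 - <<'E'
from h import *
print(env.observe()['ft_force'])
b=bay(0);print(b); plan([b[0],b[1],.11],-180+np.degrees(TR[2]),10,-1)
E
```

```text
[-0.6607023   0.46586411 -2.33036383]
[ 0.48365547 -0.20276173  0.        ]
from [ 0.6405 -0.2901  0.1182] ang -89.08 da -86.3 q [-34.   42.1  56.3  -0.   81.3  55.1] t 6.85
tilt 0.32
[[-0.009,0.001,-0.016],[0,8.6,0],J], [[-0.007,0.001,-0.016],[0,8.7,0],J], [[-0.004,0.0,-0.018],[0,8.6,0],J], [[-0.001,0.001,-0.018],[0,8.6,0],J], [[0.001,0.001,-0.017],[0,8.6,0],J], [[0.005,0.001,-0.018],[0,8.7,0],J], [[0.006,0.001,-0.017],[0,8.6,0],J], [[0.009,0.001,-0.015],[0,8.6,0],J],
[[0.011,0.0,-0.014],[0,8.7,0],J], [[0.014,0.001,-0.012],[0,8.6,0],J], 
end [ 0.4834 -0.2028  0.1102] -175.4
```

carry_out(plan=[[[-0.009,0.001,-0.016],[0,8.6,0],0.03],[[-0.007,0.001,-0.016],[0,8.7,0],0.03],[[-0.004,0,-0.018],[0,8.6,0],0.03],[[-0.001,0.001,-0.018],[0,8.6,0],0.03],[[0.001,0.001,-0.017],[0,8.6,0],0.03],[[0.005,0.001,-0.018],[0,8.7,0],0.03],[[0.006,0.001,-0.017],[0,8.6,0],0.03],[[0.009,0.001,-0.015],[0,8.6,0],0.03]])

```text
time_s: 7.85
position: [0.5131, -0.2188, 0.1068]
tool_rot: [[-0.93, -0.002, 0.369], [-0.369, 0.001, -0.93], [0.001, -1.0, -0.002]]
ft_force: [-0.4, -0.6, -1.7]
grip_width: 0.0451
```

carry_out(plan=[[[0.011,0,-0.014],[0,8.7,0],0.03],[[0.014,0.001,-0.012],[0,8.6,0],0.03],[[0,0,0],[0,0,0],0.03],[[0,0,0],[0,0,0],0.03]])

```text
time_s: 8.35
position: [0.4829, -0.2025, 0.1069]
tool_rot: [[-0.997, -0.0, 0.083], [-0.083, 0.0, -0.997], [0.0, -1.0, -0.0]]
ft_force: [1.1, 0.5, -2.2]
grip_width: 0.0449
```

```bash
python3 - <<'E'
from h import *
p,o=shot('wrist','w3.png'); print(o['position'],np.degrees(np.arctan2(o['tool_rot'][1,0],o['tool_rot'][0,0])))
im=p['image'][:,:,::-1].copy()
wire(im,p,o,TR,TRB,(0,255,0),1); xc=[*TK(TR,[0,CY,0])[0][:2],TR[2]]; wire(im,p,o,xc,CAB,(255,0,255),1)
z=o['position'][2]-.0177
P=boxc(-30,30,-23,23,0,40)+[0,0,z]; wire(im,p,o,[*o['position'][:2],np.radians(-85.4)],[P],(0,0,255),1)
cv2.imwrite('pics/w3o.png',im)
E
```

```text
[ 0.48287386 -0.20249112  0.10685227] -175.24006536166766
```

View pics/w3o.png

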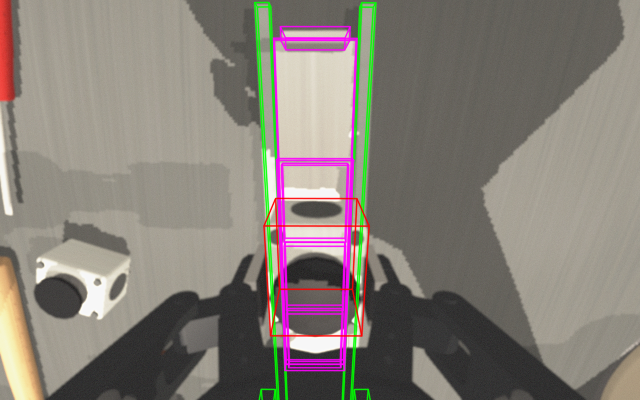

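View pics/w3.png

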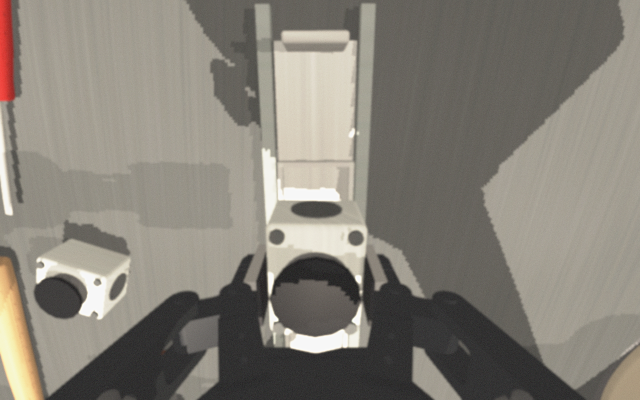

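```bash
python3 - <<'E'
from h import *
im=cv2.imread('pics/w3.png'); cv2.imwrite('pics/w3z.png',cv2.resize(im[180:360,236:396],None,fx=3.3,fy=3.3,interpolation=cv2.INTER_CUBIC))
E
```

```text
(no output)
```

View pics/w3z.png

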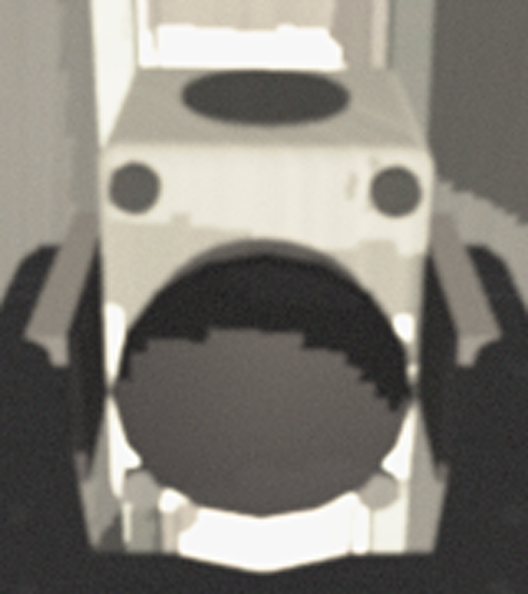

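```bash
cat >>h.py <<'E'
def totrack(X): return (np.array(X)-[TR[0],TR[1],0])@R.from_euler('z',TR[2]).as_matrix()
E
python3 - <<'E'
from h import *
p=env.get_image('wrist');o=env.observe()
from scipy.optimize import least_squares
UV=np.array([(267,224),(367,224),(277,201),(355.7,201)]); M=np.array([[30,23,40],[30,-23,40],[30,23,0],[30,-23,0]])/1e3
f=lambda x:(proj(p,o,TK([*x[:2],np.radians(-85.4)],M)+[0,0,x[2]])-UV).ravel()
for s in(1,-1):
    U=UV; r=least_squares(f,[.483,-.2025,.09]); 
    M=M*[1,-1,1]
    print(r.x,r.fun.round(1),totrack(r.x))
print(totrack(o['position']))
for uv,z in [((316,42),.006),((316,161),.014),((316,33),.04)]: print(totrack(atz(p,o,uv,z)))
E
```

```text
[ 0.4823056  -0.19959558  0.08203388] [ 0.3  1.4 -0.5  1.5  0.6 -1.9 -0.4 -1.8] [-0.00108974 -0.23823517  0.08203388]
[ -14477.66171963  145878.11854039 -396297.83079397] [ 49.7 -11.5 -50.3 -11.5  39.7  11.5 -39.   11.5] [  -2648.6162969   146570.85439254 -396297.83079397]
[-0.00064397 -0.24124017  0.1069982 ]
[-0.00090672 -0.36664172  0.006     ]
[-0.0010426  -0.27857988  0.014     ]
[-0.00078833 -0.36558673  0.04      ]
```

carry_out(plan=[[[-0.001,0.035,0],[0,0,0],0.03],[[0,0.03,0],[0,0,0],0.03],[[0,0.008,0],[0,0,0],0.03],[[0,0,0],[0,0,0],0.03]])

```text
time_s: 8.95
position: [0.4839, -0.2024, 0.0345]
tool_rot: [[-0.997, 0.0, 0.081], [-0.081, -0.0, -0.997], [-0.0, -1.0, 0.0]]
ft_force: [0.1, -1.0, -2.3]
grip_width: 0.0451
```

carry_out(plan=[[[0,0.004,0],[0,0,0],0.03],[[0,0.003,0],[0,0,0],0.03],[[0,0,0],[0,0,0],0.03]])

```text
time_s: 9.32
position: [0.4836, -0.2022, 0.0275]
tool_rot: [[-0.997, 0.0, 0.081], [-0.081, -0.0, -0.997], [-0.0, -1.0, 0.0]]
ft_force: [-0.3, -0.8, -1.8]
grip_width: 0.0449
```

```bash
python3 - <<'E'
from h import *
p,o=shot('wrist','w4.png')
shot('side','s4.png')
E
```

```text
(no output)
```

View pics/w4.png

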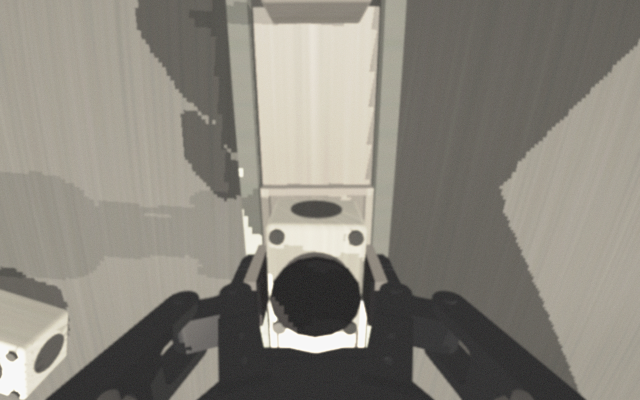

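carry_out(plan=[[[0,0.002,0],[0,0,0],0.03],[[0,0.002,0],[0,0,0],0.03],[[0,0,0],[0,0,0],0.03]])

```text
time_s: 9.8
position: [0.4836, -0.2021, 0.0237]
tool_rot: [[-0.997, 0.0, 0.081], [-0.081, -0.0, -0.997], [-0.0, -1.0, 0.0]]
ft_force: [-0.8, 1.2, 3.8]
grip_width: 0.0451
```

carry_out(plan=[[[0,0,0],[0,0,0],0.085],[[0,0,0],[0,0,0],0.085],[[0,0,0],[0,0,0],0.085],[[0,-0.03,0],[0,0,0],0.085],[[0,-0.05,0],[0,0,0],0.085],[[0,-0.05,0],[0,0,0],0.085]])

```text
time_s: 10.55
position: [0.4833, -0.2021, 0.1547]
tool_rot: [[-0.997, -0.0, 0.08], [-0.08, 0.0, -0.997], [0.0, -1.0, -0.0]]
ft_force: [-1.1, -0.8, -1.1]
grip_width: 0.0852
```

```bash
python3 - <<'E'
from h import *
P=[shot(n,n+'5.png') for n in ['scene','side']]
L=[env.outline_of('housing1',p) for p,o in P]
for c in [(.69,-.117),(.649,.08)]:
    v=[]
    for (p,o),l in zip(P,L):
        d=min(l,key=lambda d:np.linalg.norm(atz(p,o,d['pixel'][::-1],.03)[:2]-c)); v.append((p,o,d['mask'].astype(float)))
    for vv in (v[:1],v[1:]):
        x,f=fit(vv,'housing',c,yaws=np.radians([-30,0,60,90])); print(x.round(4),np.degrees(x[2]).round(1),round(f,3))
plan([.66,-.1167,.15],-104,9)
E
```

```text
[ 0.6905 -0.1151 -0.276 ] -15.8 0.077
[ 0.6899 -0.1138 -0.4336] -24.8 0.075
[ 0.6498  0.0778 -0.3174] -18.2 0.107
[0.6334 0.0996 0.901 ] 51.6 1.415
from [ 0.4836 -0.2022  0.1536] ang -175.38 da 71.4 q [-35.6  23.3  85.8  -0.   70.8 139.7] t 10.75
tilt 0.07
[[-0.02,0.0,-0.008],[0,-7.9,0],J], [[-0.021,0.001,-0.005],[0,-8.0,0],J], [[-0.022,0.0,-0.002],[0,-7.9,0],J], [[-0.022,0.001,0.001],[0,-7.9,0],J], [[-0.021,0.0,0.004],[0,-8.0,0],J], [[-0.021,0.0,0.007],[0,-7.9,0],J], [[-0.019,0.001,0.01],[0,-7.9,0],J], [[-0.018,0.0,0.012],[0,-8.0,0],J],
[[-0.017,0.001,0.015],[0,-7.9,0],J], 
end [ 0.6604 -0.1164  0.1496] -104.0
```

View pics/side5.png

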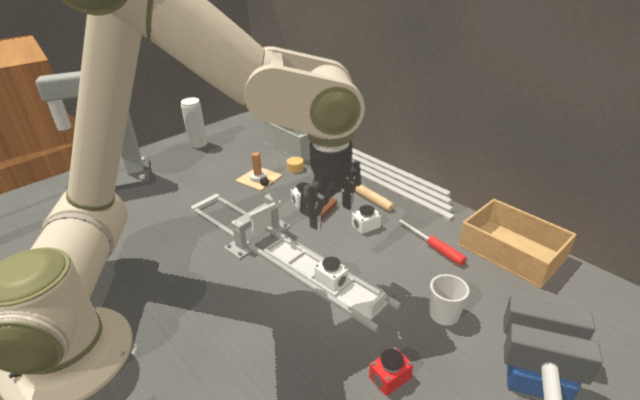

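carry_out(plan=[[[-0.02,0,-0.008],[0,-7.9,0],0.085],[[-0.021,0.001,-0.005],[0,-8.0,0],0.085],[[-0.022,0,-0.002],[0,-7.9,0],0.085],[[-0.022,0.001,0.001],[0,-7.9,0],0.085],[[-0.021,0,0.004],[0,-8.0,0],0.085],[[-0.021,0,0.007],[0,-7.9,0],0.085],[[-0.019,0.001,0.01],[0,-7.9,0],0.085],[[-0.018,0,0.012],[0,-8.0,0],0.085]])

```text
time_s: 11.75
position: [0.6401, -0.1261, 0.1479]
tool_rot: [[-0.369, -0.004, 0.93], [-0.93, 0.001, -0.369], [0.0, -1.0, -0.004]]
ft_force: [0.1, 0.7, 0.4]
grip_width: 0.085
```

carry_out(plan=[[[-0.017,0.001,0.03],[0,-7.9,0],0.085],[[0,0.02,0.015],[0,0,0],0.085],[[0,0,0],[0,0,0],0.085],[[0,0,0],[0,0,0],0.085]])

```text
time_s: 12.25
position: [0.6882, -0.1256, 0.1289]
tool_rot: [[-0.242, -0.001, 0.97], [-0.97, 0.0, -0.242], [-0.0, -1.0, -0.001]]
ft_force: [0.6, 0.9, 0.4]
grip_width: 0.0851
```

```bash
cat >>h.py <<'E'
def ov(fn,p,o,hs,zz=0):
    im=p['image'][:,:,::-1].copy()
    for h in hs:
        wire(im,p,o,h,[box(.06,.046,0,.04)+[0,0,zz]],(0,255,0),1)
        cv2.polylines(im,[np.round(proj(p,o,TK(h,cyl(.02,.053,.053)[::2]+[0,0,zz]))).astype(np.int32)],True,(0,0,255))
    cv2.imwrite('pics/'+fn,im)
E
python3 - <<'E'
from h import *
p,o=shot('wrist','w5.png'); print(o['position'])
L=env.outline_of('housing1',p); c=(.69,-.115)
for d in L: print(d['conf'],d['pixel'],d['mask'].sum())
d=min(L,key=lambda d:np.linalg.norm(atz(p,o,d['pixel'][::-1],.03)[:2]-c)); 
x,f=fit([(p,o,d['mask'].astype(float))],'housing',c,yaws=np.radians([-30,-15,0])); print(x.round(4),np.degrees(x[2]).round(1),round(f,3))
ov('w5o.png',p,o,[x])
plan([x[0],x[1],.1],-90+np.degrees(x[2]),1)
E
```

```text
[ 0.68822541 -0.12559609  0.12887946]
0.91 [281.6, 124.1] 4325
0.69 [200.4, 305.2] 4010
0.58 [341.1, 400.4] 146
[ 0.6878 -0.1172 -0.2345] -13.4 0.083
from [ 0.6885 -0.1257  0.1299] ang -104.0 da 0.6 q [-20.   41.3  55.9  -0.   82.8  84. ] t 12.35
tilt 0.03
[[-0.008,0.03,-0.003],[0,-0.6,0],J], 
end [ 0.6875 -0.1172  0.0999] -103.4
```

View pics/w5o.png

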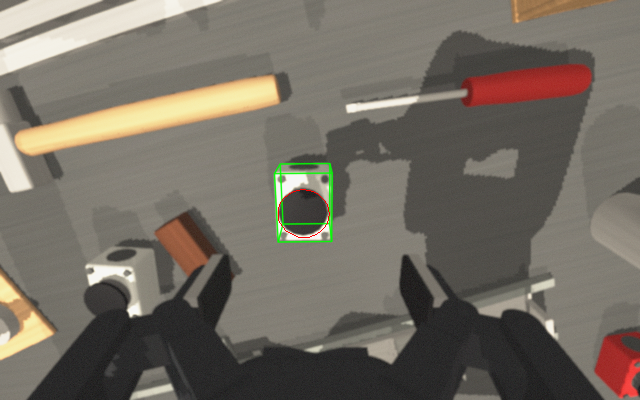

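carry_out(plan=[[[-0.008,0.03,-0.003],[0,-0.6,0],0.085],[[0,0.04,0],[0,0,0],0.085],[[0,0.035,0],[0,0,0],0.085],[[0,0.009,0],[0,0,0],0.085],[[0,0,0],[0,0,0],0.03],[[0,0,0],[0,0,0],0.03],[[0,0,0],[0,0,0],0.03],[[0,0,0],[0,0,0],0.03]])

```text
time_s: 13.35
position: [0.6888, -0.1173, 0.0175]
tool_rot: [[-0.231, 0.003, 0.973], [-0.973, -0.001, -0.231], [0.0, -1.0, 0.004]]
ft_force: [-0.4, 0.3, 6.5]
grip_width: 0.045
```

carry_out(plan=[[[0,-0.03,0],[0,0,0],0.03],[[0,-0.04,0],[0,0,0],0.03],[[0,-0.03,0],[0,0,0],0.03],[[0,0,0],[0,0,0],0.03]])

```text
time_s: 13.85
position: [0.6888, -0.1174, 0.118]
tool_rot: [[-0.231, 0.005, 0.973], [-0.973, -0.002, -0.231], [0.001, -1.0, 0.005]]
ft_force: [0.0, -0.9, -3.7]
grip_width: 0.0449
```

```bash
python3 - <<'E'
from h import *
b=bay(1,-.2125);print(b); plan([b[0],b[1],.115],-180+np.degrees(TR[2]),9,-1)
E
```

```text
[ 0.47767868 -0.12900349  0.        ]
from [ 0.6888 -0.1174  0.118 ] ang -103.38 da -72.0 q [-19.4  41.6  57.3  -0.   80.8  84. ] t 13.85
tilt 0.3
[[0.007,0.0,-0.023],[0,8.0,0],J], [[0.009,0.001,-0.021],[0,8.0,0],J], [[0.013,0.0,-0.02],[0,8.0,0],J], [[0.015,0.0,-0.018],[0,8.0,0],J], [[0.018,0.001,-0.015],[0,8.0,0],J], [[0.019,0.0,-0.013],[0,8.0,0],J], [[0.022,0.0,-0.01],[0,8.0,0],J], [[0.022,0.001,-0.007],[0,8.0,0],J],
[[0.023,0.0,-0.004],[0,8.0,0],J], 
end [ 0.4779 -0.1291  0.115 ] -175.4
```

carry_out(plan=[[[0.007,0,-0.023],[0,8,0],0.03],[[0.009,0.001,-0.021],[0,8,0],0.03],[[0.013,0,-0.02],[0,8,0],0.03],[[0.015,0,-0.018],[0,8,0],0.03],[[0.018,0.001,-0.015],[0,8,0],0.03],[[0.019,0,-0.013],[0,8,0],0.03],[[0.022,0,-0.01],[0,8,0],0.03],[[0.022,0.001,-0.007],[0,8,0],0.03]])

```text
time_s: 14.85
position: [0.4987, -0.1273, 0.1109]
tool_rot: [[-0.977, -0.002, 0.214], [-0.214, 0.001, -0.977], [0.002, -1.0, -0.002]]
ft_force: [-0.9, 0.4, -2.9]
grip_width: 0.045
```

carry_out(plan=[[[0.023,0,-0.004],[0,8,0],0.03],[[0,0,0],[0,0,0],0.03],[[0,0,0],[0,0,0],0.03]])

```text
time_s: 15.22
position: [0.4773, -0.1288, 0.1118]
tool_rot: [[-0.997, -0.0, 0.082], [-0.082, 0.0, -0.997], [0.0, -1.0, -0.0]]
ft_force: [0.1, -0.1, -2.7]
grip_width: 0.0449
```

```bash
python3 - <<'E'
from h import *
p,o=shot('wrist','w6.png'); print(o['position'],totrack(o['position']))
plan([*bay(1,-.2125)[:2],.0345],-175.4,1)
im=p['image'][:,:,::-1].copy()
wire(im,p,o,TR,TRB,(0,255,0),1); xc=[*TK(TR,[0,-.2125,0])[0][:2],TR[2]]; wire(im,p,o,xc,CAB,(255,0,255),1)
cv2.imwrite('pics/w6o.png',im)
E
```

```text
[ 0.47729755 -0.12879573  0.11179793] [-0.0003631  -0.16726214  0.11179793]
from [ 0.4775 -0.1288  0.1119] ang -175.29 da -0.1 q [-28.8  23.7  93.6   0.   62.7 146.4] t 15.275
tilt 0.01
[[-0.0,0.077,0.0],[0,0.1,0],J], 
end [ 0.4775 -0.1288  0.0349] -175.4
```

View pics/w6o.png

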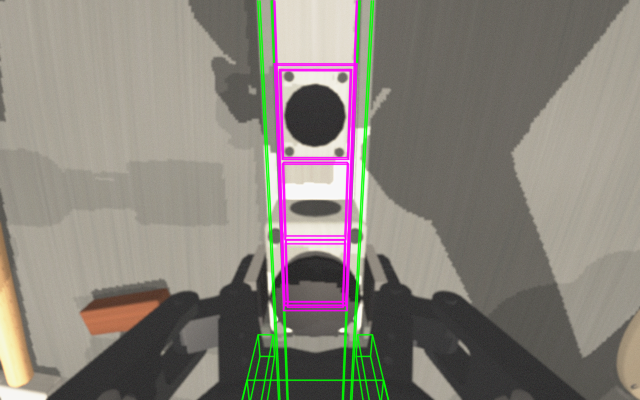

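carry_out(plan=[[[0,0.04,0],[0,0,0],0.03],[[0,0.036,0],[0,0,0],0.03],[[0,0.006,0],[0,0,0],0.03],[[0,0.004,0],[0,0,0],0.03],[[0,0.002,0],[0,0,0],0.03],[[0,0,0],[0,0,0],0.03]])

```text
time_s: 16.02
position: [0.4774, -0.1289, 0.025]
tool_rot: [[-0.997, 0.001, 0.081], [-0.081, -0.001, -0.997], [-0.001, -1.0, 0.001]]
ft_force: [1.0, -0.1, -2.6]
grip_width: 0.0447
```

```bash
python3 - <<'E'
from h import *
p,o=shot('wrist','w7.png')
E
```

```text
(no output)
```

View pics/w7.png

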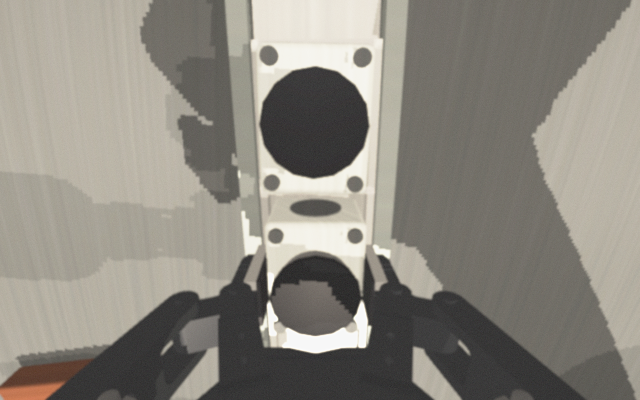

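carry_out(plan=[[[0,0.002,0],[0,0,0],0.03],[[0,0,0],[0,0,0],0.03],[[0,0,0],[0,0,0],0.085],[[0,0,0],[0,0,0],0.085],[[0,0,0],[0,0,0],0.085],[[0,-0.03,0],[0,0,0],0.085],[[0,-0.05,0],[0,0,0],0.085],[[0,-0.05,0],[0,0,0],0.085]])

```text
time_s: 17.08
position: [0.4768, -0.1287, 0.1537]
tool_rot: [[-0.997, -0.001, 0.08], [-0.08, 0.0, -0.997], [0.001, -1.0, -0.0]]
ft_force: [-0.4, 0.6, -0.3]
grip_width: 0.085
```

```bash
python3 - <<'E'
from h import *
plan([.648,.079,.16],-107,9)
shot('scene','sc6.png')
E
```

```text
from [ 0.4768 -0.1287  0.1537] ang -175.38 da 68.4 q [-28.9  20.6  90.3   0.   69.1 146.5] t 17.075
tilt 0.04
[[-0.021,-0.001,-0.021],[0,-7.6,0],J], [[-0.023,-0.0,-0.019],[0,-7.6,0],J], [[-0.026,-0.001,-0.015],[0,-7.6,0],J], [[-0.028,-0.001,-0.012],[0,-7.6,0],J], [[-0.028,-0.001,-0.008],[0,-7.6,0],J], [[-0.03,-0.0,-0.004],[0,-7.6,0],J], [[-0.03,-0.001,-0.0],[0,-7.6,0],J], [[-0.03,-0.001,0.004],[0,-7.6,0],J],
[[-0.029,-0.0,0.007],[0,-7.6,0],J], 
end [0.6479 0.0795 0.1597] -107.0
```

View pics/sc6.png

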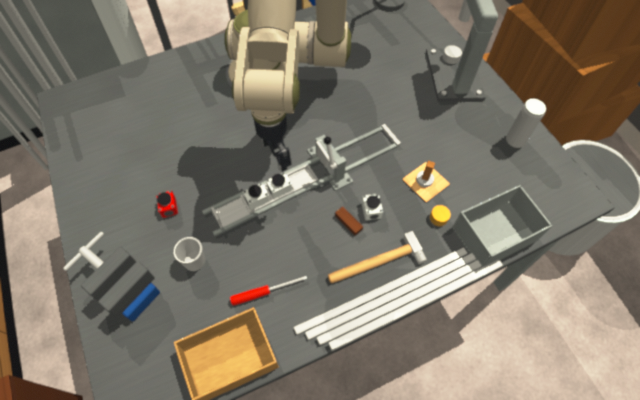

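carry_out(plan=[[[-0.021,-0.001,-0.021],[0,-7.6,0],0.085],[[-0.023,0,-0.019],[0,-7.6,0],0.085],[[-0.026,-0.001,-0.015],[0,-7.6,0],0.085],[[-0.028,-0.001,-0.012],[0,-7.6,0],0.085],[[-0.028,-0.001,-0.008],[0,-7.6,0],0.085],[[-0.03,0,-0.004],[0,-7.6,0],0.085],[[-0.03,-0.001,0],[0,-7.6,0],0.085],[[-0.03,-0.001,0.004],[0,-7.6,0],0.085]])

```text
time_s: 18.12
position: [0.6302, 0.0567, 0.1579]
tool_rot: [[-0.412, -0.0, 0.911], [-0.911, 0.0, -0.412], [0.0, -1.0, -0.0]]
ft_force: [0.2, -0.1, -0.7]
grip_width: 0.0848
```

carry_out(plan=[[[-0.029,0,0.007],[0,-7.6,0],0.085],[[0,0.01,0],[0,0,0],0.085],[[0,0,0],[0,0,0],0.085],[[0,0,0],[0,0,0],0.085]])

```text
time_s: 18.62
position: [0.6478, 0.0787, 0.1484]
tool_rot: [[-0.294, -0.0, 0.956], [-0.956, -0.0, -0.294], [0.0, -1.0, -0.0]]
ft_force: [-0.5, 0.1, -0.2]
grip_width: 0.0848
```

```bash
python3 - <<'E'
from h import *
p,o=shot('wrist','w8.png'); print(o['position'])
L=env.outline_of('housing1',p); c=(.649,.079)
for d in L: print(d['conf'],d['pixel'],d['mask'].sum())
d=min(L,key=lambda d:np.linalg.norm(atz(p,o,d['pixel'][::-1],.03)[:2]-c)); 
x,f=fit([(p,o,d['mask'].astype(float))],'housing',c,yaws=np.radians([-30,-15,0])); print(x.round(4),np.degrees(x[2]).round(1),round(f,3))
ov('w8o.png',p,o,[x])
plan([x[0],x[1],.1],-90+np.degrees(x[2]),1)
E
```

```text
[0.64777387 0.07865787 0.14836691]
0.91 [192.4, 313.3] 3492
0.89 [282.9, 548.9] 4267
0.73 [268.8, 134.2] 3405
0.67 [260.1, 612.2] 3437
0.42 [292.8, 390.7] 8439
[ 0.6479  0.079  -0.2985] -17.1 0.078
from [0.648  0.0787 0.1487] ang -107.06 da -0.0 q [ -3.4  35.7  63.9  -0.   80.4 103.6] t 18.725
tilt 0.02
[[-0.0,0.049,-0.0],[0,0.0,0],J], 
end [0.648  0.0787 0.0997] -107.1
```

View pics/w8o.png

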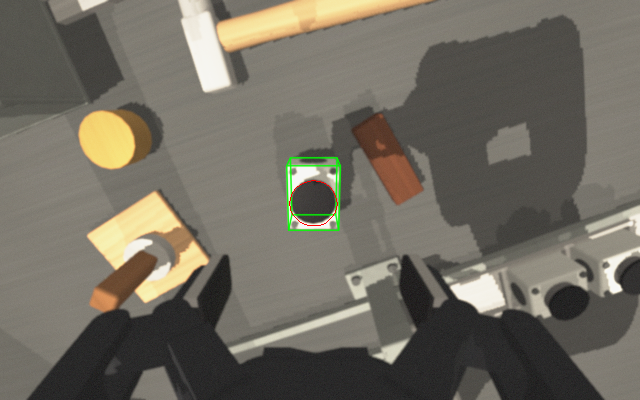

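carry_out(plan=[[[0,0,0],[0,0,0],0.064],[[0,0.045,0],[0,0,0],0.064],[[0,0,0],[0,0,0],0.064],[[0,0,0],[0,0,0],0.064]])

```text
time_s: 19.23
position: [0.6487, 0.0793, 0.1048]
tool_rot: [[-0.292, 0.002, 0.956], [-0.956, -0.0, -0.292], [-0.0, -1.0, 0.002]]
ft_force: [-1.2, 0.6, 0.0]
grip_width: 0.0639
```

```bash
python3 - <<'E'
from h import *
p,o=shot('wrist','w9.png'); print(o['position'],o['grip_width'])
E
```

```text
[0.64873477 0.07930968 0.10483379] 0.06393460722596826
```

View pics/w9.png

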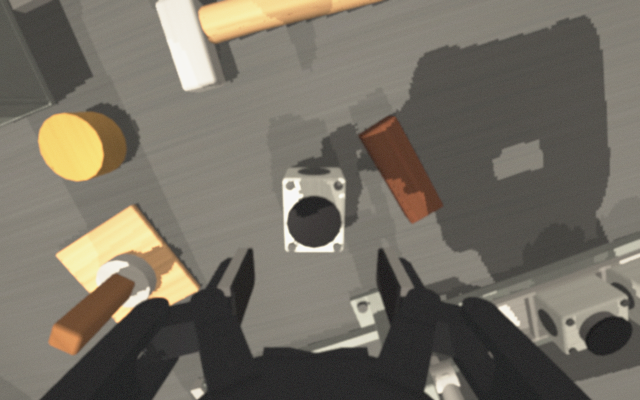

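carry_out(plan=[[[0,0.04,0],[0,0,0],0.064],[[0,0.038,0],[0,0,0],0.064],[[0,0.01,0],[0,0,0],0.064],[[0,0,0],[0,0,0],0.03],[[0,0,0],[0,0,0],0.03],[[0,0,0],[0,0,0],0.03],[[0,0,0],[0,0,0],0.03]])

```text
time_s: 20.15
position: [0.6489, 0.0794, 0.017]
tool_rot: [[-0.292, 0.003, 0.956], [-0.956, -0.0, -0.292], [-0.001, -1.0, 0.003]]
ft_force: [-0.2, 0.1, 6.5]
grip_width: 0.0449
```

carry_out(plan=[[[0,-0.04,0],[0,0,0],0.03],[[0,-0.05,0],[0,0,0],0.03],[[0,-0.03,0],[0,0,0],0.03],[[0,0,0],[0,0,0],0.03]])

```text
time_s: 20.65
position: [0.6489, 0.0794, 0.1375]
tool_rot: [[-0.292, 0.005, 0.956], [-0.956, -0.0, -0.292], [-0.001, -1.0, 0.004]]
ft_force: [0.2, -0.2, -4.1]
grip_width: 0.045
```

```bash
python3 - <<'E'
from h import *
b=bay(2,-.2125);print(b); plan([b[0]+.08,b[1]-.005,.125],-180+np.degrees(TR[2]),8,-1)
E
```

```text
[ 0.47186342 -0.05723872  0.        ]
from [0.6489 0.0794 0.1375] ang -106.98 da -68.4 q [ -3.4  36.2  64.8   0.   78.7 103.6] t 20.65
tilt 0.26
[[0.02,0.002,-0.006],[0,8.5,0],J], [[0.022,0.001,-0.004],[0,8.6,0],J], [[0.021,0.002,0.0],[0,8.5,0],J], [[0.021,0.001,0.003],[0,8.6,0],J], [[0.021,0.002,0.006],[0,8.5,0],J], [[0.019,0.001,0.01],[0,8.6,0],J], [[0.018,0.002,0.012],[0,8.5,0],J], [[0.016,0.001,0.014],[0,8.6,0],J],

end [ 0.5518 -0.0622  0.1255] -175.4
```

carry_out(plan=[[[0.02,0.002,-0.006],[0,8.5,0],0.03],[[0.022,0.001,-0.004],[0,8.6,0],0.03],[[0.021,0.002,0],[0,8.5,0],0.03],[[0.021,0.001,0.003],[0,8.6,0],0.03],[[0.021,0.002,0.006],[0,8.5,0],0.03],[[0.019,0.001,0.01],[0,8.6,0],0.03],[[0.018,0.002,0.012],[0,8.5,0],0.03],[[0.016,0.001,0.014],[0,8.6,0],0.03]])

```text
time_s: 21.65
position: [0.5496, -0.0624, 0.1212]
tool_rot: [[-0.997, -0.004, 0.076], [-0.076, 0.001, -0.997], [0.003, -1.0, -0.001]]
ft_force: [0.4, 0.1, -2.5]
grip_width: 0.0452
```

carry_out(plan=[[[0.04,0,0.002],[0,0,0],0.03],[[0.04,0,0.002],[0,0,0],0.03],[[0,0,0],[0,0,0],0.03],[[0,0,0],[0,0,0],0.03]])

```text
time_s: 22.15
position: [0.4716, -0.0725, 0.1225]
tool_rot: [[-0.997, -0.001, 0.08], [-0.08, 0.0, -0.997], [0.001, -1.0, -0.001]]
ft_force: [1.3, -1.3, -3.7]
grip_width: 0.0452
```

```bash
python3 - <<'E'
from h import *
p,o=shot('wrist','w10.png'); print(o['position'],totrack(o['position']))
plan([*bay(2,-.2125)[:2],.0345],-175.4,1)
im=p['image'][:,:,::-1].copy()
wire(im,p,o,TR,TRB,(0,255,0),1); xc=[*TK(TR,[0,-.2125,0])[0][:2],TR[2]]; wire(im,p,o,xc,CAB,(255,0,255),1)
cv2.imwrite('pics/w10o.png',im)
E
```

```text
[ 0.47164836 -0.07254773  0.12251324] [-0.00145082 -0.11074163  0.12251324]
from [ 0.472  -0.0726  0.1227] ang -175.38 da -0.0 q [-23.   21.4  95.3   0.   63.3 152.4] t 22.2
tilt 0.04
[[-0.001,0.088,-0.015],[0,0.0,0],J], 
end [ 0.4718 -0.0575  0.0347] -175.4
```

View pics/w10o.png

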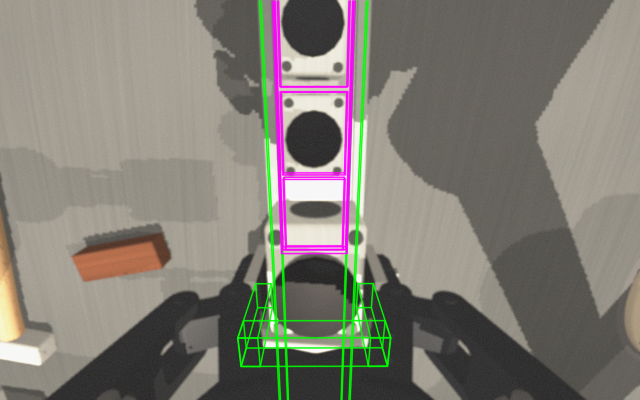

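carry_out(plan=[[[-0.001,0.01,-0.015],[0,0,0],0.03],[[0,0.04,0],[0,0,0],0.03],[[0,0.03,0],[0,0,0],0.03],[[0,0.008,0],[0,0,0],0.03],[[0,0,0],[0,0,0],0.03]])

```text
time_s: 22.82
position: [0.4716, -0.0571, 0.0352]
tool_rot: [[-0.997, -0.0, 0.081], [-0.081, 0.0, -0.997], [0.0, -1.0, -0.0]]
ft_force: [0.5, 0.4, -3.2]
grip_width: 0.0449
```

```bash
python3 - <<'E'
from h import *
p,o=shot('wrist','w11.png');print(totrack(o['position']))
E
```

```text
[-0.00022656 -0.09531504  0.03519417]
```

View pics/w11.png

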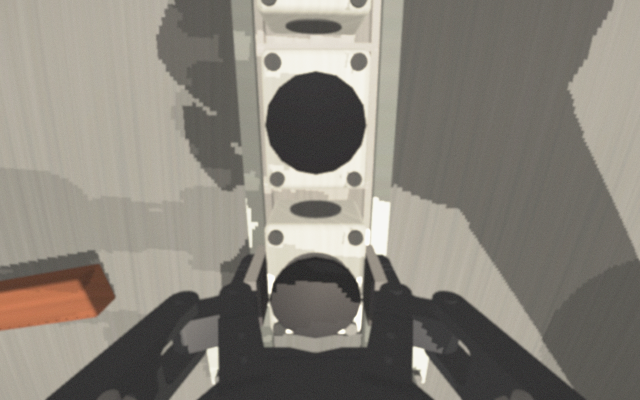

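carry_out(plan=[[[0,0.006,0],[0,0,0],0.03],[[0,0.004,0],[0,0,0],0.03],[[0,0.002,0],[0,0,0],0.03],[[0,0,0],[0,0,0],0.03]])

```text
time_s: 23.38
position: [0.4714, -0.0576, 0.0233]
tool_rot: [[-0.997, -0.0, 0.08], [-0.08, -0.0, -0.997], [0.0, -1.0, 0.0]]
ft_force: [-0.2, -0.4, -3.4]
grip_width: 0.045
```

carry_out(plan=[[[0,0.001,0],[0,0,0],0.03],[[0,0,0],[0,0,0],0.085],[[0,0,0],[0,0,0],0.085],[[0,0,0],[0,0,0],0.085],[[0,-0.03,0],[0,0,0],0.085],[[0,-0.06,0.0],[0,0,0],0.085],[[0,-0.06,0.0],[0,0,0],0.085],[[0,-0.04,0],[0,0,0],0.085]])

```text
time_s: 24.38
position: [0.4716, -0.0576, 0.2152]
tool_rot: [[-0.997, 0.003, 0.081], [-0.081, -0.001, -0.997], [-0.003, -1.0, 0.001]]
ft_force: [0.4, -1.2, 0.1]
grip_width: 0.0849
```

```bash
python3 - <<'E'
from h import *
p,o=shot('wrist','w12.png');print(o['position'],o['q'])
im=p['image'][:,:,::-1].copy()
wire(im,p,o,TR,TRB,(0,255,0),1); xc=[*TK(TR,[0,-.2125,0])[0][:2],TR[2]]; wire(im,p,o,xc,CAB,(255,0,255),1)
cv2.imwrite('pics/w12o.png',im)
shot('side','s12.png')
p2,o2=shot('scene','sc12.png')
L=env.outline_of('tool',p2);print([(d['conf'],d['pixel']) for d in L])
L=env.outline_of('rest',p2);print([(d['conf'],d['pixel']) for d in L]); m=L[0]['mask']
cnt=max(cv2.findContours(m.astype(np.uint8),0,2)[0],key=cv2.contourArea); print(cv2.approxPolyDP(cnt,4,True)[:,0].tolist())
for q in cv2.approxPolyDP(cnt,4,True)[:,0]: print(atz(p2,o2,q,.006).round(3))
E
```

```text
[ 0.47162099 -0.05760277  0.21516036] [-2.12809950e+01  1.50219284e+01  8.74245652e+01 -8.64872676e-04
  7.73750263e+01  1.54099235e+02]
[(0.8, [176.8, 424.9]), (0.53, [189.2, 255.6])]
[(0.64, [186.8, 427.1]), (0.41, [174.8, 423.3])]
[[423, 164], [404, 181], [427, 200], [447, 182], [434, 170], [429, 187], [417, 186], [414, 178]]
[0.58  0.296 0.006]
[0.608 0.212 0.006]
[0.692 0.24  0.006]
[0.665 0.326 0.006]
[0.613 0.314 0.006]
[0.657 0.268 0.006]
[0.639 0.238 0.006]
[0.612 0.245 0.006]
```

View pics/w12o.png

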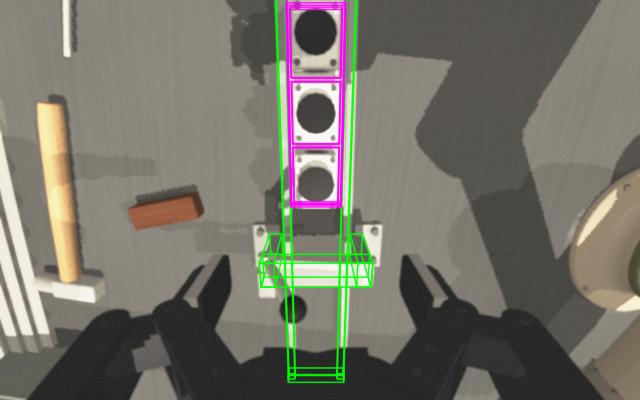

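View pics/s12.png

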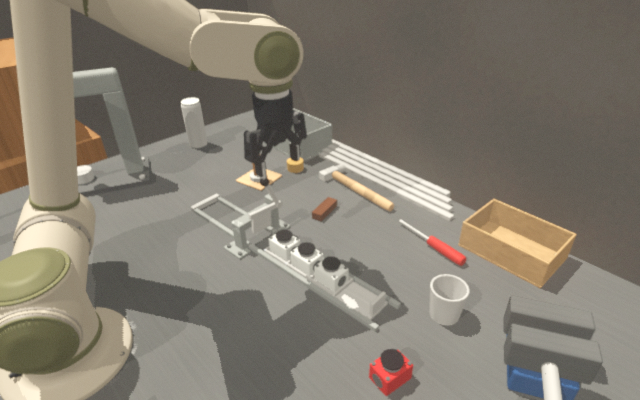

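```bash
python3 - <<'E'
from h import *
plan([.635,.265,.23],-110,10,1)
E
```

```text
from [ 0.4709 -0.0574  0.2114] ang -175.39 da 65.4 q [-21.3  15.3  87.7  -0.   77.1 154.1] t 24.625
tilt 0.09
[[-0.019,-0.002,-0.031],[0,-6.5,0],J], [[-0.022,-0.002,-0.028],[0,-6.6,0],J], [[-0.026,-0.002,-0.026],[0,-6.5,0],J], [[-0.028,-0.001,-0.023],[0,-6.6,0],J], [[-0.03,-0.002,-0.019],[0,-6.5,0],J], [[-0.033,-0.002,-0.016],[0,-6.5,0],J], [[-0.034,-0.002,-0.012],[0,-6.6,0],J], [[-0.035,-0.002,-0.007],[0,-6.5,0],J],
[[-0.036,-0.002,-0.004],[0,-6.5,0],J], [[-0.037,-0.002,0.0],[0,-6.6,0],J], 
end [0.6351 0.2654 0.2304] -110.0
```

carry_out(plan=[[[-0.019,-0.002,-0.031],[0,-6.5,0],0.085],[[-0.022,-0.002,-0.028],[0,-6.6,0],0.085],[[-0.026,-0.002,-0.026],[0,-6.5,0],0.085],[[-0.028,-0.001,-0.023],[0,-6.6,0],0.085],[[-0.03,-0.002,-0.019],[0,-6.5,0],0.085],[[-0.033,-0.002,-0.016],[0,-6.5,0],0.085],[[-0.034,-0.002,-0.012],[0,-6.6,0],0.085],[[-0.035,-0.002,-0.007],[0,-6.5,0],0.085]])

```text
time_s: 25.62
position: [0.6028, 0.2008, 0.2252]
tool_rot: [[-0.543, -0.004, 0.84], [-0.84, -0.001, -0.543], [0.002, -1.0, -0.003]]
ft_force: [0.8, -0.9, 0.6]
grip_width: 0.0851
```

carry_out(plan=[[[-0.036,-0.002,-0.004],[0,-6.5,0],0.085],[[-0.037,-0.002,0],[0,-6.6,0],0.085],[[0,0,0],[0,0,0],0.085],[[0,0,0],[0,0,0],0.085]])

```text
time_s: 26.12
position: [0.6352, 0.2647, 0.2297]
tool_rot: [[-0.343, -0.003, 0.939], [-0.939, -0.001, -0.343], [0.002, -1.0, -0.002]]
ft_force: [-0.3, -0.4, 0.0]
grip_width: 0.085
```

```bash
python3 - <<'E'
from h import *
p,o=shot('wrist','w13.png');print(o['position'])
L=env.outline_of('tool',p)
for d in L: print(d['conf'],d['pixel'],d['mask'].sum())
m=L[0]['mask'].astype(float)
x,f=fit([(p,o,m)],'tool',(.63,.268),.006,yaws=np.radians([0,20,40,60,80]))
print(x,np.degrees(x[2]),f)
im=p['image'][:,:,::-1].copy(); wire(im,p,o,x,[box(.022,.022,.014,.084)+[0,0,.006]],(0,255,0),1)
cv2.polylines(im,[np.round(proj(p,o,TK(x,cyl(.025,.014,.014)[::2]+[0,0,.006]))).astype(np.int32)],True,(0,0,255))
cv2.imwrite('pics/w13o.png',im)
E
```

```text
[0.63523626 0.26471661 0.22965585]
0.67 [176.9, 312.2] 1532
[0.62879124 0.26735319 0.7385422 ] 42.31535090044115 0.04785411227154047
```

View pics/w13o.png

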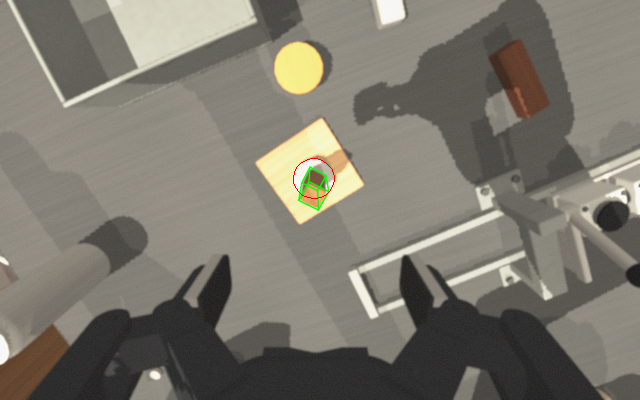

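```bash
python3 - <<'E'
from h import *
plan([.629,.2675,.15],-137.7,4)
im=cv2.imread('pics/w13.png');cv2.imwrite('pics/w13z.png',cv2.resize(im[100:240,240:390],None,fx=4,fy=4,interpolation=cv2.INTER_CUBIC))
E
```

```text
from [0.6353 0.2643 0.2308] ang -110.07 da -27.6 q [ 12.8  36.6  48.6  -0.   94.9 122.8] t 26.225
tilt 0.07
[[-0.0,0.02,-0.002],[0,6.9,0],J], [[-0.0,0.02,-0.002],[0,6.9,0],J], [[-0.0,0.021,-0.001],[0,6.9,0],J], [[0.0,0.02,-0.002],[0,6.9,0],J], 
end [0.6293 0.2678 0.1498] -137.7
```

View pics/w13z.png

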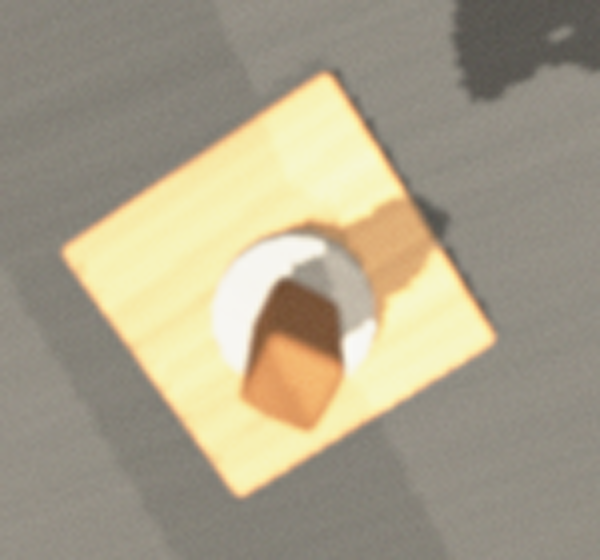

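carry_out(plan=[[[0,0.02,-0.002],[0,6.9,0],0.085],[[0,0.02,-0.002],[0,6.9,0],0.085],[[0,0.021,-0.001],[0,6.9,0],0.085],[[0,0.02,-0.002],[0,6.9,0],0.085],[[0,0,0],[0,0,0],0.085],[[0,0,0],[0,0,0],0.085]])

```text
time_s: 26.98
position: [0.6299, 0.2683, 0.1515]
tool_rot: [[-0.737, 0.001, 0.676], [-0.676, 0.0, -0.737], [-0.001, -1.0, 0.001]]
ft_force: [0.6, 0.0, 0.7]
grip_width: 0.0853
```

```bash
python3 - <<'E'
from h import *
p,o=shot('wrist','w14.png');print(o['position'])
L=env.outline_of('tool',p)
for d in L: print(d['conf'],d['pixel'],d['mask'].sum())
m=L[0]['mask'].astype(float)
x,f=fit([(p,o,m)],'tool',(.629,.267),.006,yaws=np.radians([30,42,55]))
print(x,np.degrees(x[2]),f)
im=p['image'][:,:,::-1].copy(); wire(im,p,o,x,[box(.022,.022,.014,.084)+[0,0,.006]],(0,255,0),1)
cv2.polylines(im,[np.round(proj(p,o,TK(x,cyl(.025,.014,.014)[::2]+[0,0,.006]))).astype(np.int32)],True,(0,0,255))
cv2.imwrite('pics/w14o.png',im)
plan([x[0],x[1],.045],np.degrees(x[2])-180,1)
E
```

```text
[0.62993655 0.26830876 0.1514654 ]
0.76 [193.5, 314.5] 2546
[0.62882875 0.26693964 0.73957498] 42.37452508379091 0.05840043205027494
from [0.63   0.2685 0.1515] ang -137.52 da -0.1 q [ 13.2  38.8  57.3  -0.   83.8 150.7] t 27.075
tilt 0.11
[[0.002,0.107,0.0],[0,0.1,0],J], 
end [0.6285 0.2671 0.0445] -137.6
```

View pics/w14o.png

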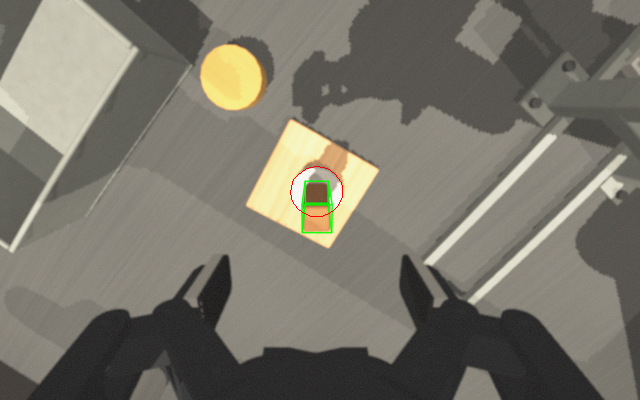

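carry_out(plan=[[[0.002,0.04,0],[0,0.1,0],0.085],[[0,0.04,0],[0,0,0],0.085],[[0,0.026,0],[0,0,0],0.085],[[0,0,0],[0,0,0],0.005],[[0,0,0],[0,0,0],0.005],[[0,0,0],[0,0,0],0.005],[[0,0,0],[0,0,0],0.005],[[0,0,0],[0,0,0],0.005]], force=90)

```text
time_s: 28.08
position: [0.6286, 0.2675, 0.0458]
tool_rot: [[-0.739, 0.002, 0.673], [-0.673, 0.001, -0.739], [-0.002, -1.0, 0.001]]
ft_force: [-0.6, 0.7, 5.6]
grip_width: 0.0213
```

```bash
python3 - <<'E'
from h import *
p,o=shot('wrist','w15.png');print(o['position'],o['grip_width'],o['ft_force'])
E
```

```text
[0.62862174 0.26750784 0.04579755] 0.021276691984175533 [-0.63240355  0.67774678  5.64388807]
```

View pics/w15.png

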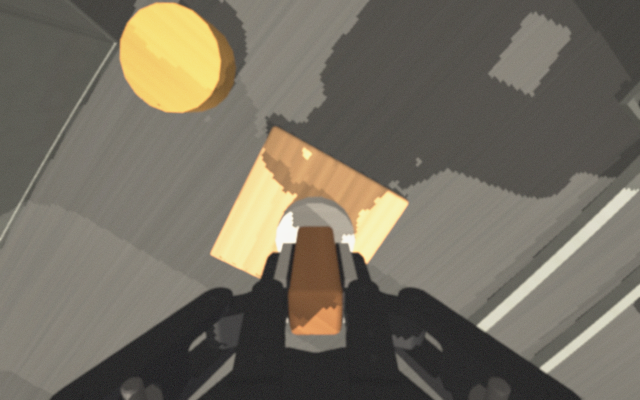

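```bash
python3 - <<'E'
from h import *
plan([.6286,.2675,.17],-137.65,3)
plan([.62,-.02,.17],-137.65,6,cmd=([.6286,.2675,.17],))
plan([.57,-.16,.17],-137.65,4,cmd=([.62,-.02,.17],))
E
```

```text
from [0.6287 0.2675 0.0458] ang -137.68 da 0.0 q [ 13.1  44.2  64.8   0.   70.8 150.8] t 28.125
tilt 0.13
[[0.0,-0.041,-0.0],[0,-0.0,0],J], [[0.0,-0.042,-0.0],[0,-0.0,0],J], [[0.0,-0.041,-0.0],[0,-0.0,0],J], 
end [0.6287 0.2675 0.1698] -137.7
from [0.6286 0.2675 0.17  ] ang -137.68 da 0.0 q [ 13.1  44.2  64.8   0.   70.8 150.8] t 28.125
tilt 0.13
[[0.033,0.0,0.034],[0,-0.0,0],J], [[0.034,0.0,0.035],[0,-0.0,0],J], [[0.033,0.0,0.034],[0,-0.0,0],J], [[0.033,0.0,0.035],[0,-0.0,0],J], [[0.034,0.0,0.034],[0,-0.0,0],J], [[0.033,0.0,0.035],[0,-0.0,0],J], 
end [ 0.6201 -0.0202  0.17  ] -137.7
from [ 0.62 -0.02  0.17] ang -137.68 da 0.0 q [ 13.1  44.2  64.8   0.   70.8 150.8] t 28.125
tilt 0.13
[[0.033,0.0,0.017],[0,-0.0,0],J], [[0.033,0.0,0.018],[0,-0.0,0],J], [[0.032,0.0,0.017],[0,-0.0,0],J], [[0.033,0.0,0.018],[0,-0.0,0],J], 
end [ 0.5703 -0.16    0.17  ] -137.7
```

carry_out(plan=[[[0,-0.041,0],[0,0,0],0.005],[[0,-0.042,0],[0,0,0],0.005],[[0,-0.041,0],[0,0,0],0.005],[[0.033,0,0.034],[0,0,0],0.005],[[0.034,0,0.035],[0,0,0],0.005],[[0.033,0,0.034],[0,0,0],0.005],[[0.033,0,0.035],[0,0,0],0.005],[[0.034,0,0.034],[0,0,0],0.005]])

```text
time_s: 29.12
position: [0.62, 0.0262, 0.1682]
tool_rot: [[-0.739, -0.001, 0.673], [-0.673, 0.0, -0.739], [0.0, -1.0, -0.0]]
ft_force: [0.2, -0.4, -2.2]
grip_width: 0.0208
```

carry_out(plan=[[[0.033,0,0.035],[0,0,0],0.005],[[0.033,0,0.017],[0,0,0],0.005],[[0.033,0,0.018],[0,0,0],0.005],[[0.032,0,0.017],[0,0,0],0.005],[[0.033,0,0.018],[0,0,0],0.005],[[0,0,0],[0,0,0],0.005],[[0,0,0],[0,0,0],0.005],[[0,0,0],[0,0,0],0.005]])

```text
time_s: 30.12
position: [0.57, -0.1593, 0.1683]
tool_rot: [[-0.739, -0.0, 0.674], [-0.674, 0.0, -0.739], [-0.0, -1.0, -0.0]]
ft_force: [-0.2, -0.1, -2.9]
grip_width: 0.0208
```

```bash
python3 - <<'E'
from h import *
p,o=shot('wrist','w16.png');print(o['position'],o['ft_force'],o['grip_width'])
for t in ['cap1_top','housing1']:
  for d in env.outline_of(t,p): print(t,d['conf'],d['pixel'],d['mask'].sum())
shot('side','s16.png')
E
```

```text
[ 0.5700406  -0.15934207  0.16827626] [-0.24290829 -0.07660641 -2.92353667] 0.02079509722055351
cap1_top 0.98 [223.3, 414.2] 1437
cap1_top 0.21 [150.5, 448.4] 7019
housing1 0.87 [214.1, 402.7] 3550
housing1 0.72 [253.8, 375.4] 1285
housing1 0.72 [237.9, 156.7] 2754
housing1 0.69 [97.9, 620.5] 2760
housing1 0.48 [332.3, 315.9] 207
```

View pics/w16.png

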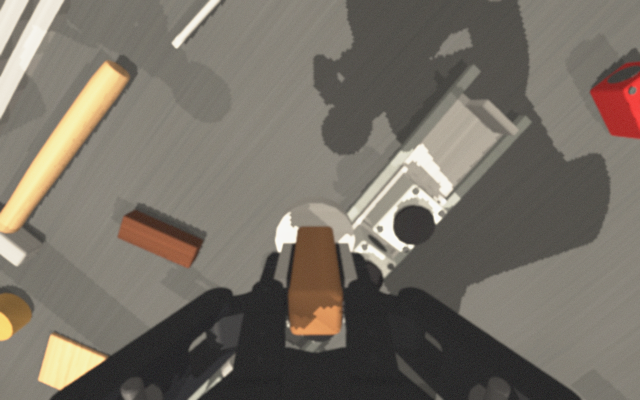

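View pics/s16.png

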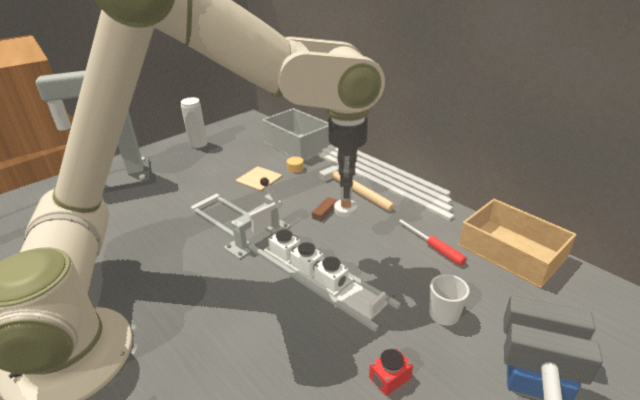

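```bash
cat >>h.py <<'E'
def caps(zt=.059,views=('side','scene')):
    for n in views:
        p=env.get_image(n); g=cv2.cvtColor(p['image'],cv2.COLOR_RGB2GRAY)
        for i in range(3):
            b=bay(i,-.2125); uv=proj(p,None,[[b[0],b[1],zt]])[0]
            # project ellipse of true cap, search best offset in darkness contrast
            best=None
            for dx in np.arange(-.012,.0121,.001):
                for dy in np.arange(-.012,.0121,.001):
                    c=np.array([b[0]+dx,b[1]+dy,0])
                    cap=cyl(.018,zt,zt)[::2]; ring=cyl(.022,zt,zt)[::2]
                    s=[cv2.remap(g,*[u.astype(np.float32).reshape(-1,1) for u in proj(p,None,q+c).T],cv2.INTER_LINEAR).mean() for q in(cap,ring)]
                    v=s[1]-s[0]
                    if best is None or v>best[0]: best=(v,c)
            print(n,i,'contrast',round(best[0],1),best[1][:2].round(4),'track',totrack(best[1])[:2].round(4))
E
python3 - <<'E'
from h import *
caps()
p=env.get_image('side'); im=p['image'][:,:,::-1]; cv2.imwrite('pics/s17z.png',cv2.resize(im[215:300,225:395],None,fx=4,fy=4,interpolation=cv2.INTER_CUBIC))
E
```

```text
side 0 contrast 59.3 [ 0.4815 -0.2038] track [-0.0022 -0.2423]
side 1 contrast 56.2 [ 0.4757 -0.131 ] track [-0.0022 -0.1693]
side 2 contrast 49.8 [ 0.4699 -0.0602] track [-0.0022 -0.0983]
scene 0 contrast 66.9 [ 0.4885 -0.2028] track [ 0.0048 -0.2419]
scene 1 contrast 9.8 [ 0.4897 -0.122 ] track [ 0.0125 -0.1615]
scene 2 contrast 49.5 [ 0.4749 -0.0582] track [ 0.0029 -0.0967]
```

View pics/s17z.png

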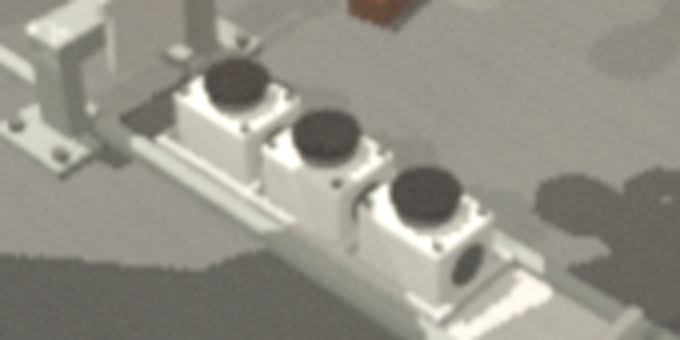

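```bash
python3 - <<'E'
from h import *
c=[TK(TR,[0,y,0])[0] for y in(-.0975,-.1693,-.2421)]; print(c)
plan([*c[0][:2],.14],-137.65,4)
for a,b in [(c[0],c[1]),(c[1],c[2])]: plan([*b[:2],.14],-137.65,2,cmd=([*a[:2],.14],))
E
```

```text
[array([ 0.47202495, -0.05923218,  0.        ]), array([ 0.47782406, -0.13079761,  0.        ]), array([ 0.48370393, -0.20335977,  0.        ])]
from [ 0.5699 -0.1601  0.1683] ang -137.66 da 0.0 q [-27.1  28.8  73.4  -0.   77.8 110.5] t 30.475
tilt 0.0
[[0.001,0.007,-0.035],[0,-0.0,0],J], [[0.001,0.007,-0.035],[0,-0.0,0],J], [[0.001,0.007,-0.035],[0,-0.0,0],J], [[0.001,0.007,-0.035],[0,-0.0,0],J], 
end [ 0.4726 -0.0593  0.1403] -137.7
from [ 0.472  -0.0592  0.14  ] ang -137.66 da 0.0 q [-27.1  28.8  73.4  -0.   77.8 110.5] t 30.475
tilt 0.0
[[0.022,0.0,0.028],[0,-0.0,0],J], [[0.022,0.0,0.029],[0,-0.0,0],J], 
end [ 0.4779 -0.131   0.14  ] -137.7
from [ 0.4778 -0.1308  0.14  ] ang -137.66 da 0.0 q [-27.1  28.8  73.4  -0.   77.8 110.5] t 30.475
tilt 0.0
[[0.022,0.0,0.029],[0,-0.0,0],J], [[0.023,0.0,0.029],[0,-0.0,0],J], 
end [ 0.4836 -0.204   0.14  ] -137.7
```

carry_out(plan=[[[0,0,0],[0,-10.4,0],0.005],[[0,0,0],[0,-10.4,0],0.005],[[0,0,0],[0,-10.5,0],0.005],[[0,0,0],[0,-10.5,0],0.005],[[0,0,0],[0,-10.5,0],0.005],[[0,0,0],[0,0,0],0.005]])

```text
time_s: 31.22
position: [0.5698, -0.1603, 0.1683]
tool_rot: [[0.079, 0.0, 0.997], [-0.997, -0.0, 0.079], [0.0, -1.0, 0.0]]
ft_force: [-0.9, 0.1, -2.3]
grip_width: 0.0207
```

```bash
python3 - <<'E'
from h import *
c=[TK(TR,[0,y,0])[0] for y in(-.0975,-.1693,-.2421)]
plan([*c[0][:2],.14],-85.4,4)
E
```

```text
from [ 0.5698 -0.1603  0.1683] ang -85.48 da 0.1 q [-27.2  28.8  73.4  -0.   77.8  58.3] t 31.225
tilt 0.0
[[-0.027,0.007,-0.022],[0,-0.0,0],J], [[-0.027,0.007,-0.023],[0,-0.0,0],J], [[-0.027,0.007,-0.022],[0,-0.1,0],J], [[-0.028,0.007,-0.022],[0,0.0,0],J], 
end [ 0.4725 -0.0587  0.1403] -85.4
```

carry_out(plan=[[[-0.027,0.007,-0.022],[0,0,0],0.005],[[-0.027,0.007,-0.023],[0,0,0],0.005],[[-0.027,0.007,-0.022],[0,0,0],0.005],[[-0.028,0.007,-0.022],[0,0,0],0.005],[[0,0,0],[0,0,0],0.005],[[0,0,0],[0,0,0],0.005]])

```text
time_s: 31.98
position: [0.4731, -0.0593, 0.1408]
tool_rot: [[0.078, 0.001, 0.997], [-0.997, -0.001, 0.078], [0.001, -1.0, 0.001]]
ft_force: [-0.2, -0.1, -2.7]
grip_width: 0.0212
```

```bash
python3 - <<'E'
from h import *
o=env.observe(); print(o['position'],totrack(o['position']))
p,_=shot('side','s18.png'); im=p['image'][:,:,::-1]; cv2.imwrite('pics/s18z.png',cv2.resize(im[100:300,200:400],None,fx=3,fy=3,interpolation=cv2.INTER_CUBIC))
p,_=shot('scene','c18.png'); im=p['image'][:,:,::-1]; cv2.imwrite('pics/c18z.png',cv2.resize(im[100:240,220:400],None,fx=3,fy=3,interpolation=cv2.INTER_CUBIC))
E
```

```text
[ 0.47311164 -0.05932485  0.14076364] [ 0.00107565 -0.09768013  0.14076364]
```

View pics/s18z.png

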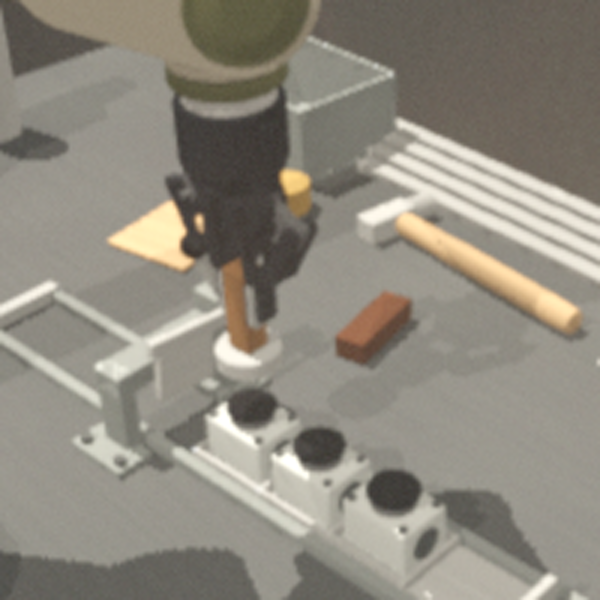

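View pics/c18z.png

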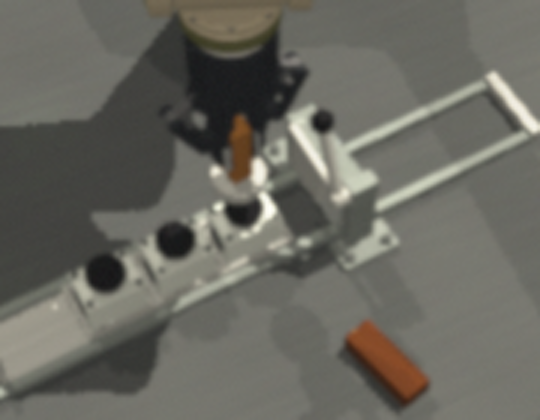

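carry_out(plan=[[[0,0.02,0.0],[0,0,0],0.005],[[0,0.016,0],[0,0,0],0.005],[[0,0.003,0],[0,0,0],0.005],[[0,0.003,0],[0,0,0],0.005],[[0,0.002,0],[0,0,0],0.005]], force=110)

```text
time_s: 32.7
position: [0.4729, -0.0593, 0.0973]
tool_rot: [[0.08, 0.002, 0.997], [-0.997, -0.001, 0.08], [0.001, -1.0, 0.002]]
ft_force: [-2.6, 0.5, 6.6]
grip_width: 0.0206
```

carry_out(plan=[[[0,0.002,0],[0,0,0],0.005],[[0,0.002,0],[0,0,0],0.005],[[0,0.002,0],[0,0,0],0.005],[[0,0.002,0],[0,0,0],0.005]])

```text
time_s: 33.2
position: [0.473, -0.0592, 0.0896]
tool_rot: [[0.08, 0.002, 0.997], [-0.997, -0.001, 0.08], [0.001, -1.0, 0.002]]
ft_force: [-2.9, 0.3, 20.9]
grip_width: 0.0209
```

carry_out(plan=[[[0,0.001,0],[0,0,0],0.005],[[0,0.001,0],[0,0,0],0.005],[[0,0,0],[0,0,0],0.005]])

```text
time_s: 33.58
position: [0.4732, -0.0592, 0.0895]
tool_rot: [[0.081, 0.004, 0.997], [-0.997, -0.002, 0.081], [0.002, -1.0, 0.004]]
ft_force: [-7.1, 1.6, 29.1]
grip_width: 0.0207
```

carry_out(plan=[[[0,-0.02,0],[0,0,0],0.005],[[0,-0.03,0],[0,0,0],0.005],[[0.035,0,0],[0,0,0],0.005],[[0.037,0,-0.001],[0,0,0],0.005],[[0,0,0],[0,0,0],0.005]])

```text
time_s: 34.2
position: [0.4776, -0.1328, 0.1367]
tool_rot: [[0.078, 0.001, 0.997], [-0.997, -0.001, 0.078], [0.001, -1.0, 0.001]]
ft_force: [0.4, 0.8, -3.6]
grip_width: 0.0205
```

```bash
python3 - <<'E'
from h import *
o=env.observe(); print(o['position'],totrack(o['position']))
plan([*TK(TR,[0,-.1693,0])[0][:2],.10],-85.4,1)
p,_=shot('side','s19.png'); im=p['image'][:,:,::-1]; cv2.imwrite('pics/s19z.png',cv2.resize(im[100:300,200:400],None,fx=3,fy=3,interpolation=cv2.INTER_CUBIC))
E
```

```text
[ 0.47755409 -0.1327778   0.13670937] [-0.00042902 -0.17125192  0.13670937]
from [ 0.4776 -0.1328  0.1367] ang -85.55 da 0.2 q [-29.2  21.9  91.6  -0.   66.4  56.3] t 34.2
tilt 0.09
[[-0.002,0.037,0.0],[0,-0.2,0],J], 
end [ 0.4774 -0.1308  0.0997] -85.4
```

View pics/s19z.png

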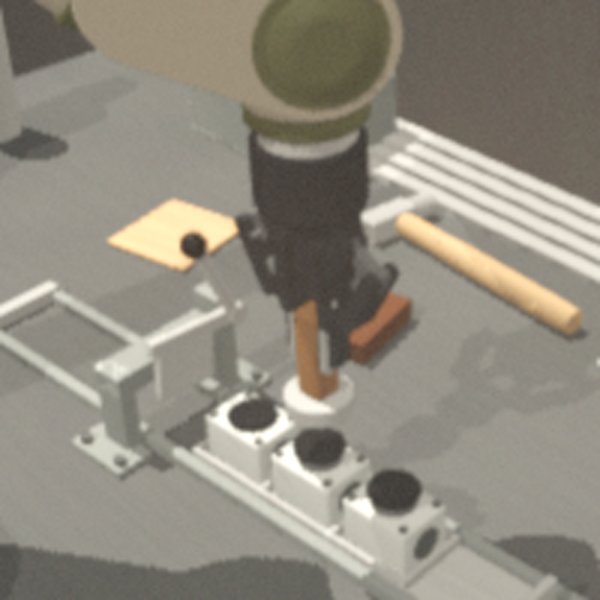

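carry_out(plan=[[[-0.002,0.02,0],[0,0,0],0.005],[[0,0.013,0],[0,0,0],0.005],[[0,0.004,0],[0,0,0],0.005],[[0,0.003,0],[0,0,0],0.005],[[0,0.002,0],[0,0,0],0.005],[[0,0.002,0],[0,0,0],0.005],[[0,0.002,0],[0,0,0],0.005]])

```text
time_s: 35.12
position: [0.4768, -0.1282, 0.0912]
tool_rot: [[0.081, 0.0, 0.997], [-0.997, 0.0, 0.081], [-0.0, -1.0, 0.0]]
ft_force: [-3.7, 3.7, 6.4]
grip_width: 0.0208
```

carry_out(plan=[[[0,0.001,0],[0,0,0],0.005],[[0,0.001,0],[0,0,0],0.005],[[0,0.001,0],[0,0,0],0.005],[[0,0,0],[0,0,0],0.005]])

```text
time_s: 35.62
position: [0.4769, -0.1281, 0.0896]
tool_rot: [[0.081, 0.001, 0.997], [-0.997, -0.0, 0.081], [0.0, -1.0, 0.001]]
ft_force: [-8.0, 5.1, 21.1]
grip_width: 0.0206
```

carry_out(plan=[[[0,-0.02,0],[0,0,0],0.005],[[0,-0.03,0],[0,0,0],0.005],[[0.037,0,0],[0,0,0],0.005],[[0.037,0,0.001],[0,0,0],0.005],[[0,0,0],[0,0,0],0.005],[[0,0,0],[0,0,0],0.005]])

```text
time_s: 36.38
position: [0.4838, -0.2019, 0.1374]
tool_rot: [[0.08, -0.0, 0.997], [-0.997, 0.0, 0.08], [-0.0, -1.0, -0.0]]
ft_force: [0.3, 0.7, -2.2]
grip_width: 0.0208
```

```bash
python3 - <<'E'
from h import *
o=env.observe(); print(o['position'],totrack(o['position']))
plan([*TK(TR,[0,-.2421,0])[0][:2],.10],-85.4,1)
p,_=shot('side','s20.png'); im=p['image'][:,:,::-1]; cv2.imwrite('pics/s20z.png',cv2.resize(im[100:300,200:400],None,fx=3,fy=3,interpolation=cv2.INTER_CUBIC))
E
```

```text
[ 0.48377903 -0.20187241  0.13736698] [ 1.94985032e-04 -2.40623563e-01  1.37366983e-01]
from [ 0.4838 -0.2019  0.1374] ang -85.39 da -0.0 q [-35.6  24.4  87.    0.   68.6  49.8] t 36.375
tilt 0.03
[[0.001,0.037,-0.0],[0,0.0,0],J], 
end [ 0.4839 -0.2029  0.1004] -85.4
```

View pics/s20z.png

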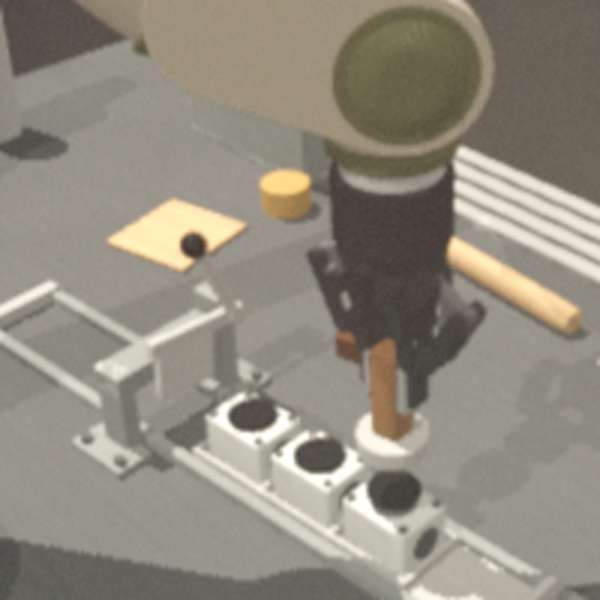

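carry_out(plan=[[[0.001,0.02,0],[0,0,0],0.005],[[0,0.013,0],[0,0,0],0.005],[[0,0.004,0],[0,0,0],0.005],[[0,0.003,0],[0,0,0],0.005],[[0,0.002,0],[0,0,0],0.005],[[0,0.002,0],[0,0,0],0.005],[[0,0.002,0],[0,0,0],0.005]])

```text
time_s: 37.3
position: [0.4841, -0.203, 0.0924]
tool_rot: [[0.081, 0.001, 0.997], [-0.997, -0.0, 0.081], [0.0, -1.0, 0.001]]
ft_force: [-2.3, 3.6, 6.3]
grip_width: 0.0208
```

carry_out(plan=[[[0,0.001,0],[0,0,0],0.005],[[0,0.001,0],[0,0,0],0.005],[[0,0.002,0],[0,0,0],0.005],[[0,0,0],[0,0,0],0.005]])

```text
time_s: 37.8
position: [0.4842, -0.2031, 0.0896]
tool_rot: [[0.081, 0.001, 0.997], [-0.997, -0.001, 0.081], [0.001, -1.0, 0.001]]
ft_force: [-5.3, 5.3, 17.0]
grip_width: 0.0205
```

carry_out(plan=[[[0,0.001,0],[0,0,0],0.005],[[0,0.001,0],[0,0,0],0.005],[[0,0,0],[0,0,0],0.005]])

```text
time_s: 38.17
position: [0.4844, -0.2031, 0.0895]
tool_rot: [[0.081, 0.003, 0.997], [-0.997, -0.002, 0.081], [0.002, -1.0, 0.003]]
ft_force: [-10.3, 8.1, 36.3]
grip_width: 0.0208
```

carry_out(plan=[[[0,-0.03,0],[0,0,0],0.005],[[0,-0.04,0],[0,0,0],0.005],[[0,-0.02,0.02],[0,0,0],0.005],[[0,0,0.02],[0,0,0],0.005],[[0,0,0],[0,0,0],0.005]])

```text
time_s: 38.8
position: [0.5246, -0.2, 0.1755]
tool_rot: [[0.081, 0.001, 0.997], [-0.997, -0.001, 0.081], [0.001, -1.0, 0.001]]
ft_force: [0.4, 0.2, -3.1]
grip_width: 0.0208
```

```bash
python3 - <<'E'
from h import *
p,_=shot('side','s21.png'); im=p['image'][:,:,::-1]; cv2.imwrite('pics/s21z.png',cv2.resize(im[200:330,220:410],None,fx=4,fy=4,interpolation=cv2.INTER_CUBIC))
p,_=shot('scene','c21.png'); im=p['image'][:,:,::-1]; cv2.imwrite('pics/c21z.png',cv2.resize(im[130:240,200:370],None,fx=4,fy=4,interpolation=cv2.INTER_CUBIC))
plan([.61,-.02,.17],-85.4,6)
plan([.6286,.2675,.17],-85.4,6,cmd=([.61,-.02,.17],))
E
```

```text
from [ 0.5234 -0.2     0.1751] ang -85.37 da -0.0 q [-33.   25.5  78.1  -0.   76.5  52.4] t 38.9
tilt 0.05
[[-0.029,0.001,0.017],[0,0.0,0],J], [[-0.028,0.001,0.017],[0,0.0,0],J], [[-0.029,0.001,0.016],[0,0.0,0],J], [[-0.029,0.0,0.017],[0,0.0,0],J], [[-0.029,0.001,0.017],[0,0.0,0],J], [[-0.028,0.001,0.017],[0,0.0,0],J], 
end [ 0.6102 -0.0204  0.1701] -85.4
from [ 0.61 -0.02  0.17] ang -85.37 da -0.0 q [-33.   25.5  78.1  -0.   76.5  52.4] t 38.9
tilt 0.05
[[-0.048,0.0,0.007],[0,0.0,0],J], [[-0.047,0.0,0.007],[0,0.0,0],J], [[-0.048,0.0,0.007],[0,0.0,0],J], [[-0.047,0.0,0.007],[0,0.0,0],J], [[-0.048,0.0,0.007],[0,0.0,0],J], [[-0.047,0.0,0.007],[0,0.0,0],J], 
end [0.6288 0.2675 0.17  ] -85.4
```

View pics/s21z.png

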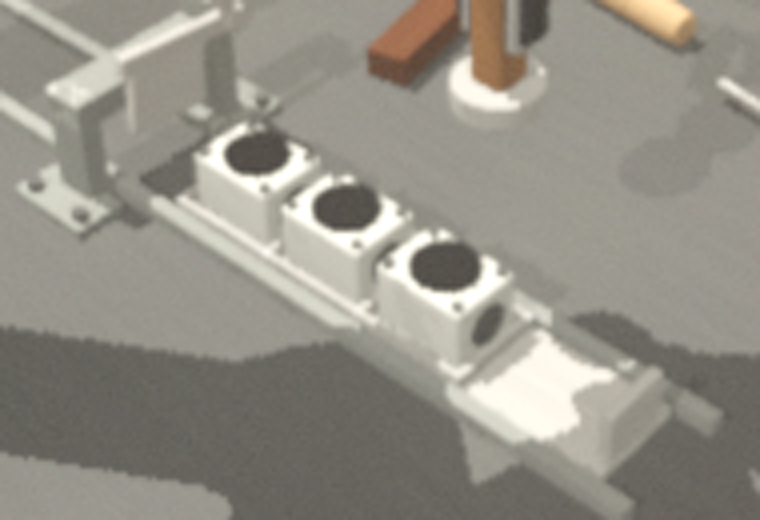

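View pics/c21z.png

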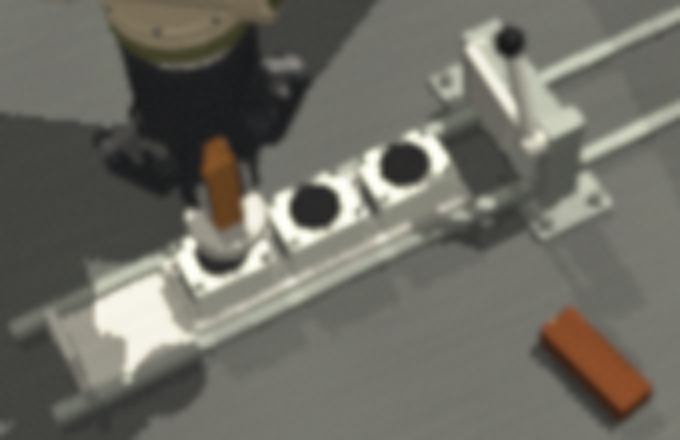

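carry_out(plan=[[[-0.029,0.001,0.017],[0,0,0],0.005],[[-0.028,0.001,0.017],[0,0,0],0.005],[[-0.029,0.001,0.016],[0,0,0],0.005],[[-0.029,0,0.017],[0,0,0],0.005],[[-0.029,0.001,0.017],[0,0,0],0.005],[[-0.028,0.001,0.017],[0,0,0],0.005],[[-0.048,0,0.007],[0,0,0],0.005],[[-0.047,0,0.007],[0,0,0],0.005]])

```text
time_s: 39.9
position: [0.6165, 0.0761, 0.1701]
tool_rot: [[0.08, -0.001, 0.997], [-0.997, -0.0, 0.08], [-0.0, -1.0, -0.001]]
ft_force: [0.5, -0.5, -2.4]
grip_width: 0.0205
```

carry_out(plan=[[[-0.048,0,0.007],[0,0,0],0.005],[[-0.047,0,0.007],[0,0,0],0.005],[[-0.048,0,0.007],[0,0,0],0.005],[[-0.047,0,0.007],[0,0,0],0.005],[[0,0,0],[0,0,0],0.005],[[0,0,0],[0,0,0],0.005]])

```text
time_s: 40.65
position: [0.6294, 0.2661, 0.1701]
tool_rot: [[0.08, -0.001, 0.997], [-0.997, -0.001, 0.08], [0.001, -1.0, -0.001]]
ft_force: [-0.2, 1.0, -3.1]
grip_width: 0.0208
```

```bash
python3 - <<'E'
from h import *
plan([.634,.2680,.056],-85.4,1)
shot('wrist','w22.png')
E
```

```text
from [0.6294 0.2661 0.1701] ang -85.4 da 0.0 q [13.  37.9 55.9 -0.  86.2 98.4] t 40.65
tilt 0.06
[[-0.002,0.114,0.005],[0,-0.0,0],J], 
end [0.6342 0.2684 0.0561] -85.4
```

View pics/w22.png

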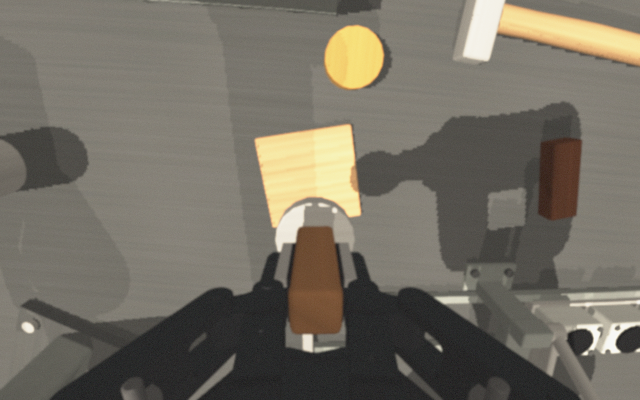

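carry_out(plan=[[[-0.002,0.05,0.005],[0,0,0],0.005],[[0,0.05,0],[0,0,0],0.005],[[0,0.018,0],[0,0,0],0.005],[[0,0.004,0],[0,0,0],0.005],[[0,0.002,0],[0,0,0],0.005],[[0,0,0],[0,0,0],0.005]])

```text
time_s: 41.45
position: [0.6351, 0.2693, 0.048]
tool_rot: [[0.08, 0.003, 0.997], [-0.997, 0.001, 0.08], [-0.0, -1.0, 0.003]]
ft_force: [0.2, 0.1, -2.8]
grip_width: 0.0209
```

carry_out(plan=[[[0,0.001,0],[0,0,0],0.005],[[0,0.001,0],[0,0,0],0.005],[[0,0.001,0],[0,0,0],0.005],[[0,0,0],[0,0,0],0.005]])

```text
time_s: 41.95
position: [0.6349, 0.2695, 0.0458]
tool_rot: [[0.081, 0.002, 0.997], [-0.997, 0.0, 0.081], [-0.0, -1.0, 0.003]]
ft_force: [-3.7, -0.4, 11.3]
grip_width: 0.0203
```

Contact on the rest. Release and rise.

carry_out(plan=[[[0,-0.001,0],[0,0,0],0.005],[[0,0,0],[0,0,0],0.085],[[0,0,0],[0,0,0],0.085],[[0,0,0],[0,0,0],0.085],[[0,-0.03,0],[0,0,0],0.085],[[0,-0.05,0],[0,0,0],0.085],[[0,-0.06,0],[0,0,0],0.085],[[0,-0.05,0],[0,0,0],0.085]], force=50)

```text
time_s: 42.95
position: [0.6344, 0.2692, 0.2368]
tool_rot: [[0.081, 0.001, 0.997], [-0.997, 0.0, 0.081], [-0.0, -1.0, 0.001]]
ft_force: [0.2, 0.6, 0.2]
grip_width: 0.0848
```

```bash
python3 - <<'E'
from h import *
shot('wrist','w23.png');shot('side','s23.png')
E
```

```text
(no output)
```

View pics/w23.png

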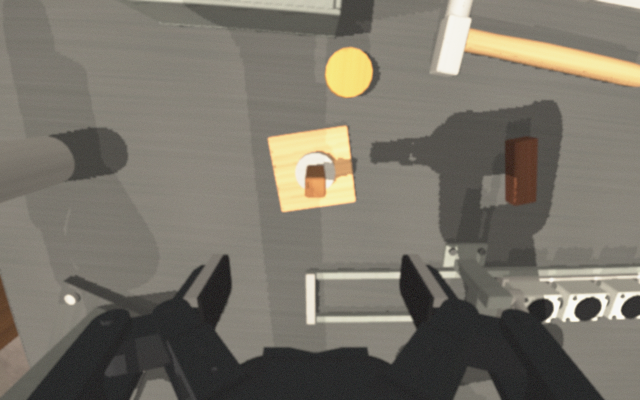

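View pics/s23.png

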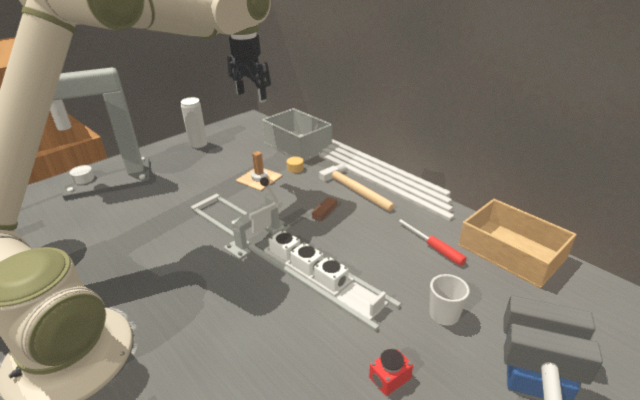

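```bash
cat >>h.py <<'E'
def knobpos(v): return TK(TR,np.array([53+85*np.sin(v-.5),-24,85+85*np.cos(v-.5)])/1e3)[0]
E
python3 - <<'E'
from h import *
for n in('scene','side'):
    p,_=shot(n,n+'24.png')
    for d in env.outline_of('lever_knob',p)[:2]: print(d['conf'],d['pixel'])
    for v in(0,.1,.2): print(n,v,proj(p,None,knobpos(v)).round(1))
    im=p['image'][:,:,::-1]; a,b=[int(q) for q in proj(p,None,knobpos(0))[0]]
    cv2.imwrite(f'pics/k_{n}.png',cv2.resize(im[b-40:b+60,a-50:a+50],None,fx=5,fy=5,interpolation=cv2.INTER_CUBIC)); print('crop origin',a-50,b-40)
t=TK(TR,[-.022,-.024,0])[0]; print(t)
plan([t[0],t[1],.237],-85.4,7)
E
```

```text
0.87 [147.8, 330.2]
scene 0 [[325.  139.3]]
scene 0.1 [[326.5 140.4]]
scene 0.2 [[328.  141.9]]
crop origin 274 99
0.86 [211.8, 264.3]
side 0 [[263.  183.8]]
side 0.1 [[265.4 181.1]]
side 0.2 [[267.9 178.6]]
crop origin 213 143
[0.44416041 0.0122508  0.        ]
from [0.634  0.2691 0.2326] ang -85.39 da -0.0 q [13.2 36.7 48.1 -0.  95.4 98.6] t 43.25
tilt 0.17
[[0.034,-0.001,-0.03],[0,0.0,0],J], [[0.035,-0.0,-0.03],[0,0.0,0],J], [[0.034,-0.001,-0.03],[0,0.0,0],J], [[0.035,-0.001,-0.03],[0,0.0,0],J], [[0.034,-0.0,-0.03],[0,0.0,0],J], [[0.034,-0.001,-0.03],[0,0.0,0],J], [[0.035,-0.0,-0.03],[0,0.0,0],J], 
end [0.4441 0.012  0.2366] -85.4
```

View pics/k_scene.png

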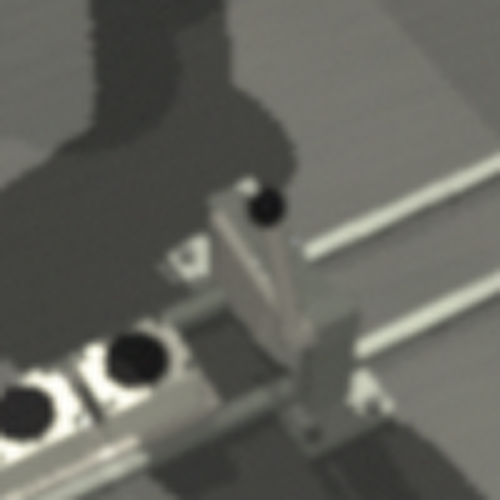

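View pics/k_side.png

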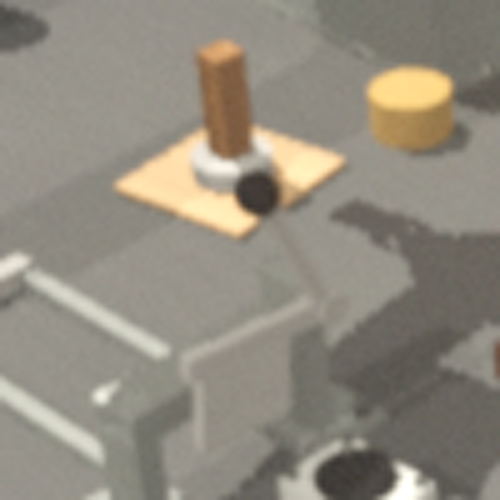

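carry_out(plan=[[[0.034,-0.001,-0.03],[0,0,0],0.0],[[0.035,0,-0.03],[0,0,0],0.0],[[0.034,-0.001,-0.03],[0,0,0],0.0],[[0.035,-0.001,-0.03],[0,0,0],0.0],[[0.034,0,-0.03],[0,0,0],0.0],[[0.034,-0.001,-0.03],[0,0,0],0.0],[[0.035,0,-0.033],[0,0,0],0.0],[[0,0,0],[0,0,0],0.0]])

```text
time_s: 44.25
position: [0.4398, 0.0105, 0.2374]
tool_rot: [[0.077, -0.003, 0.997], [-0.997, 0.0, 0.077], [-0.001, -1.0, -0.003]]
ft_force: [-0.2, 0.7, -0.2]
grip_width: 0.0001
```

```bash
python3 - <<'E'
from h import *
o=env.observe();print(totrack(o['position']),o['grip_width'])
t=TK(TR,[-.025,-.024,0])[0]; plan([t[0],t[1],.14],-85.4,2)
shot('wrist','w25.png')
E
```

```text
[-0.02647298 -0.02541371  0.2374246 ] 7.790755864787304e-05
from [0.4398 0.0105 0.2374] ang -85.57 da 0.2 q [-14.1  10.5  89.7  -0.   80.   71.5] t 44.25
tilt 0.15
[[-0.001,0.049,0.001],[0,-0.1,0],J], [[-0.0,0.048,0.0],[0,-0.1,0],J], 
end [0.4407 0.0116 0.1404] -85.4
```

View pics/w25.png

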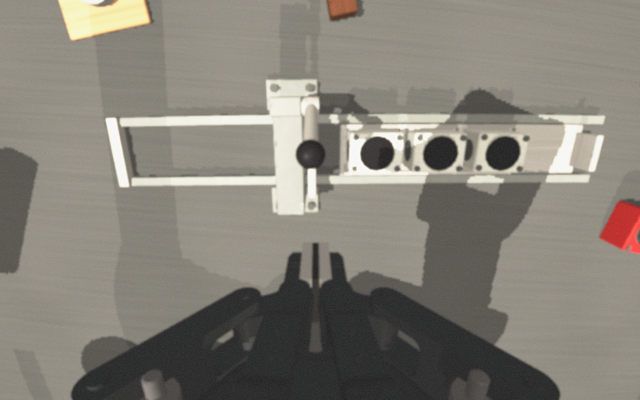

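carry_out(plan=[[[-0.001,0.049,0],[0,0,0],0.0],[[0,0.048,0.001],[0,0,0],0.0],[[0,0,0],[0,0,0],0.0],[[0,0,0.015],[0,0,0],0.0],[[0,0,0.012],[0,0,0],0.0],[[0,0,0.012],[0,0,0],0.0],[[0,0,0.012],[0,0,0],0.0]])

```text
time_s: 45.18
position: [0.4941, 0.0172, 0.1418]
tool_rot: [[0.081, 0.001, 0.997], [-0.997, -0.0, 0.081], [0.0, -1.0, 0.001]]
ft_force: [-3.0, -0.6, 1.6]
grip_width: 0.0004
```

carry_out(plan=[[[0,0,0.012],[0,0,0],0.0],[[0,0,0.012],[0,0,0],0.0],[[0,0,0.012],[0,0,0],0.0],[[0,0,0],[0,0,0],0.0]])

```text
time_s: 45.68
position: [0.5303, 0.0199, 0.1412]
tool_rot: [[0.081, 0.001, 0.997], [-0.997, -0.0, 0.081], [0.0, -1.0, 0.001]]
ft_force: [-0.7, 0.3, 0.8]
grip_width: 0.0002
```

```bash
python3 - <<'E'
from h import *
o=env.observe();print(totrack(o['position']))
shot('wrist','w26.png');p,_=shot('scene','c26.png'); cv2.imwrite('pics/c26z.png',cv2.resize(p['image'][90:230,250:400,::-1],None,fx=4,fy=4))
E
```

```text
[ 0.06446331 -0.02328885  0.1411793 ]
```

View pics/w26.png

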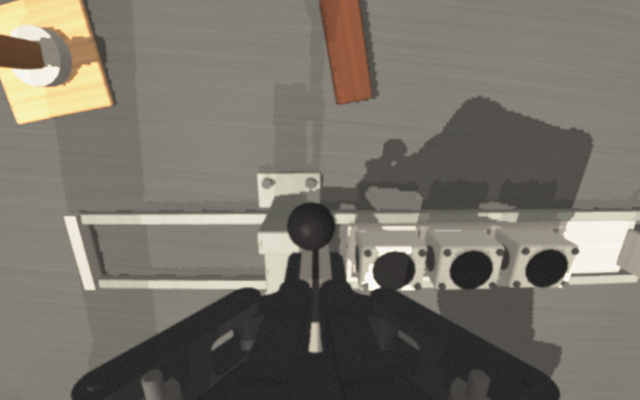

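View pics/c26z.png

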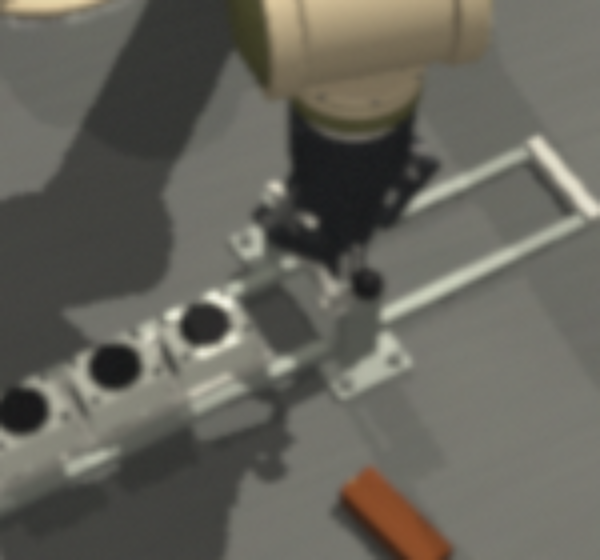

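carry_out(plan=[[[0,0,0.006],[0,0,0],0.0],[[0,0,0.004],[0,0,0],0.0],[[0,0,0],[0,0,0],0.0]])

```text
time_s: 46.15
position: [0.5393, 0.0207, 0.1413]
tool_rot: [[0.08, 0.0, 0.997], [-0.997, -0.0, 0.08], [0.0, -1.0, 0.0]]
ft_force: [-1.6, -0.3, 0.6]
grip_width: 0.0002
```

```bash
python3 - <<'E'
from h import *
from scipy.optimize import least_squares
for n in('scene','side'):
    p,_=shot(n,n+'27.png'); im=p['image'][:,:,::-1]
    for v in(.8,.9,1.0,1.1): print(n,v,proj(p,None,knobpos(v)).round(1))
    a,b=[int(q) for q in proj(p,None,knobpos(1.))[0]]
    cv2.imwrite(f'pics/k2_{n}.png',cv2.resize(im[b-40:b+40,a-50:a+50],None,fx=5,fy=5,interpolation=cv2.INTER_CUBIC)); print('o',a-50,b-40)
E
```

```text
scene 0.8 [[337.9 155.4]]
scene 0.9 [[339.4 158.3]]
scene 1.0 [[340.9 161.2]]
scene 1.1 [[342.3 164.2]]
o 290 121
side 0.8 [[284.  170.4]]
side 0.9 [[286.5 170.2]]
side 1.0 [[288.9 170.3]]
side 1.1 [[291.2 170.8]]
o 238 130
```

View pics/k2_side.png

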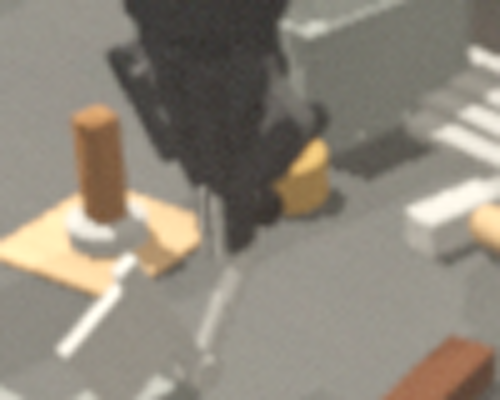

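View pics/k2_scene.png

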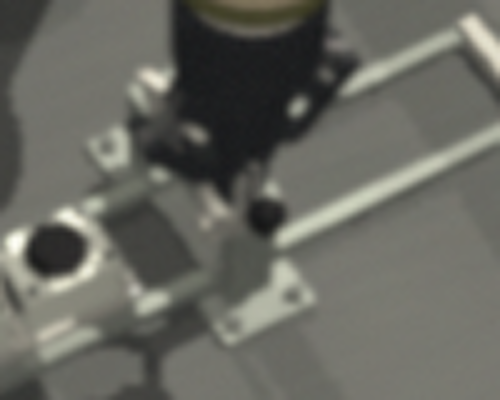

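```bash
python3 - <<'E'
from h import *
t=TK(TR,[0,-.412,0])[0]; print(t, np.hypot(*t[:2]))
plan([.529,.02,.21],-85.4,2)
plan([*t[:2],.10],-85.4,9,cmd=([.529,.02,.21],))
E
```

```text
[ 0.49742633 -0.3727047   0.        ] 0.6215639570194024
from [0.5393 0.0207 0.1414] ang -85.39 da -0.0 q [-10.4  25.5  84.3   0.   70.2  75. ] t 46.25
tilt 0.03
[[-0.0,-0.034,-0.005],[0,0.0,0],J], [[-0.0,-0.035,-0.005],[0,0.0,0],J], 
end [0.5293 0.0199 0.2104] -85.4
from [0.529 0.02  0.21 ] ang -85.39 da -0.0 q [-10.4  25.5  84.3   0.   70.2  75. ] t 46.25
tilt 0.03
[[0.043,0.012,-0.007],[0,0.0,0],J], [[0.043,0.012,-0.007],[0,0.0,0],J], [[0.044,0.013,-0.007],[0,0.0,0],J], [[0.043,0.012,-0.007],[0,0.0,0],J], [[0.043,0.012,-0.007],[0,0.0,0],J], [[0.043,0.012,-0.007],[0,0.0,0],J], [[0.043,0.013,-0.007],[0,0.0,0],J], [[0.044,0.012,-0.007],[0,0.0,0],J],
[[0.043,0.012,-0.007],[0,0.0,0],J], 
end [ 0.4975 -0.3728  0.1   ] -85.4
```

carry_out(plan=[[[0,0,-0.008],[0,0,0],0.0],[[0,-0.035,-0.002],[0,0,0],0.0],[[0,-0.035,0],[0,0,0],0.0],[[0.043,0.012,-0.007],[0,0,0],0.0],[[0.043,0.012,-0.007],[0,0,0],0.0],[[0.044,0.013,-0.007],[0,0,0],0.0],[[0.043,0.012,-0.007],[0,0,0],0.0],[[0.043,0.012,-0.007],[0,0,0],0.0]])

```text
time_s: 47.25
position: [0.5113, -0.1995, 0.1502]
tool_rot: [[0.08, 0.001, 0.997], [-0.997, -0.0, 0.08], [0.001, -1.0, 0.001]]
ft_force: [0.9, -0.0, 0.9]
grip_width: -0.0
```

carry_out(plan=[[[0.043,0.012,-0.007],[0,0,0],0.0],[[0.043,0.013,-0.007],[0,0,0],0.0],[[0.044,0.012,-0.007],[0,0,0],0.0],[[0.043,0.012,-0.007],[0,0,0],0.0],[[0,0,0],[0,0,0],0.0],[[0,0,0],[0,0,0],0.0]])

```text
time_s: 48.0
position: [0.4976, -0.3722, 0.1015]
tool_rot: [[0.081, 0.0, 0.997], [-0.997, 0.0, 0.081], [-0.0, -1.0, 0.0]]
ft_force: [0.3, 0.4, -0.4]
grip_width: 0.0001
```

```bash
python3 - <<'E'
from h import *
t=TK(TR,[0,-.405,0])[0]
plan([*t[:2],.016],-85.4,2)
o=env.observe();print(totrack(o['position']))
p,o=shot('wrist','w28.png');shot('side','s28.png')
im=p['image'][:,:,::-1].copy();wire(im,p,o,TR,TRB,(0,255,0),1); xc=[*TK(TR,[0,-.2125,0])[0][:2],TR[2]]; wire(im,p,o,xc,CAB,(255,0,255),1); cv2.imwrite('pics/w28o.png',im)
E
```

```text
from [ 0.4976 -0.3722  0.1015] ang -85.38 da -0.0 q [-47.7  35.3  73.3   0.   71.4  37.7] t 48.0
tilt 0.02
[[-0.003,0.043,-0.0],[0,0.0,0],J], [[-0.004,0.043,-0.0],[0,0.0,0],J], 
end [ 0.4971 -0.3652  0.0155] -85.4
[ 2.57770030e-04 -4.11523296e-01  1.01548656e-01]
```

View pics/w28.png

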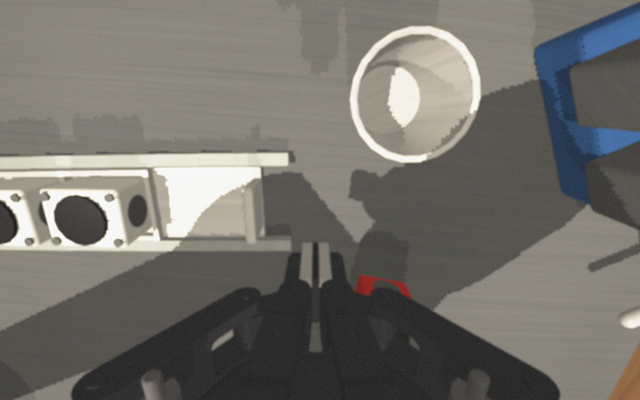

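View pics/s28.png

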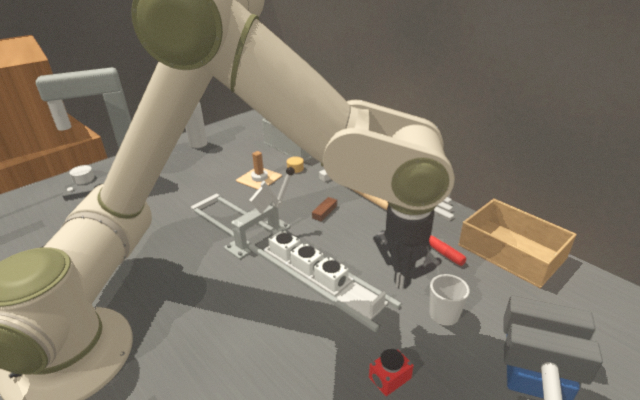

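carry_out(plan=[[[0,0.043,0],[0,0,0],0.0],[[0,0.042,0],[0,0,0],0.0],[[-0.01,0,0],[0,0,0],0.0],[[-0.01,0,0],[0,0,0],0.0],[[-0.01,0,0],[0,0,0],0.0],[[-0.01,0,0],[0,0,0],0.0],[[-0.01,0,0],[0,0,0],0.0]])

```text
time_s: 48.98
position: [0.4948, -0.3246, 0.0183]
tool_rot: [[0.081, 0.004, 0.997], [-0.997, -0.006, 0.081], [0.006, -1.0, 0.004]]
ft_force: [1.1, -8.1, 0.8]
grip_width: -0.0
```

```bash
python3 - <<'E'
from h import *
o=env.observe();print(totrack(o['position']))
p,o=shot('wrist','w29.png')
E
```

```text
[ 0.00127236 -0.36384545  0.01832166]
```

View pics/w29.png

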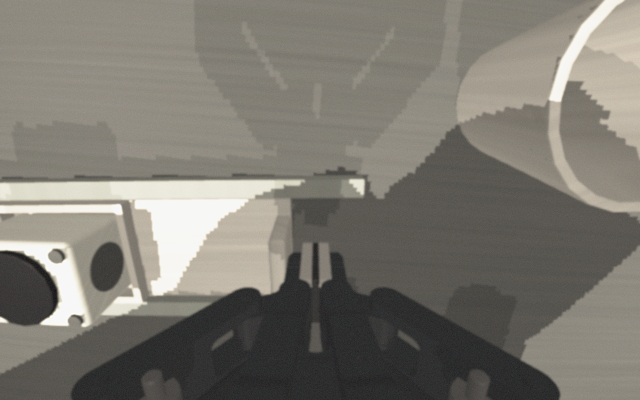

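carry_out(plan=[[[-0.018,0,0],[0,0,0],0.0],[[-0.02,0,0],[0,0,0],0.0],[[-0.02,0,0],[0,0,0],0.0],[[-0.02,0,0],[0,0,0],0.0],[[-0.02,0,0],[0,0,0],0.0],[[-0.015,0,0],[0,0,0],0.0],[[-0.01,0,0],[0,0,0],0.0]])

```text
time_s: 49.9
position: [0.4853, -0.2018, 0.0182]
tool_rot: [[0.081, 0.005, 0.997], [-0.997, -0.005, 0.081], [0.006, -1.0, 0.004]]
ft_force: [1.2, -9.8, 2.5]
grip_width: -0.0001
```

```bash
python3 - <<'E'
from h import *
o=env.observe();print(totrack(o['position']))
p,o=shot('side','s30.png');cv2.imwrite('pics/s30z.png',cv2.resize(p['image'][130:330,180:400,::-1],None,fx=3,fy=3))
E
```

```text
[ 0.00168678 -0.24070446  0.01817128]
```

View pics/s30z.png

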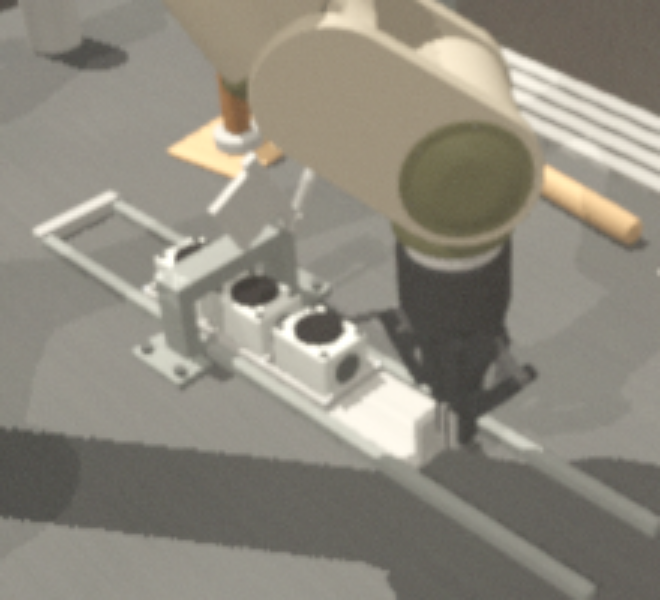

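carry_out(plan=[[[-0.018,0,0],[0,0,0],0.0],[[-0.02,0,0],[0,0,0],0.0],[[-0.02,0,0],[0,0,0],0.0],[[-0.02,0,0],[0,0,0],0.0],[[-0.015,0,0],[0,0,0],0.0],[[-0.01,0,0],[0,0,0],0.0],[[-0.008,0,0],[0,0,0],0.0]])

```text
time_s: 50.82
position: [0.4763, -0.0913, 0.0179]
tool_rot: [[0.081, 0.004, 0.997], [-0.997, -0.004, 0.081], [0.005, -1.0, 0.004]]
ft_force: [-1.3, -11.9, 6.5]
grip_width: -0.0001
```

carry_out(plan=[[[-0.006,0,0],[0,0,0],0.0],[[-0.004,0,0],[0,0,0],0.0],[[-0.003,0,0],[0,0,0],0.0],[[0,0,0],[0,0,0],0.0]])

```text
time_s: 51.32
position: [0.4752, -0.0783, 0.0179]
tool_rot: [[0.081, 0.004, 0.997], [-0.997, -0.004, 0.081], [0.004, -1.0, 0.004]]
ft_force: [-0.5, -9.0, 7.2]
grip_width: -0.0001
```

```bash
python3 - <<'E'
from h import *
o=env.observe();print(totrack(o['position']),o['ft_force'])
E
```

```text
[ 0.00158218 -0.11680012  0.01790149] [-0.47038884 -8.98060515  7.15850966]
```

carry_out(plan=[[[-0.004,0,0],[0,0,0],0.0],[[-0.003,0,0],[0,0,0],0.0],[[-0.002,0,0],[0,0,0],0.0],[[0,0,0],[0,0,0],0.0]])

```text
time_s: 51.82
position: [0.4744, -0.0695, 0.0179]
tool_rot: [[0.081, 0.004, 0.997], [-0.997, -0.004, 0.081], [0.004, -1.0, 0.004]]
ft_force: [-1.2, -10.4, 7.2]
grip_width: -0.0003
```

```bash
python3 - <<'E'
from h import *
o=env.observe();print(totrack(o['position']),o['ft_force'])
p,o=shot('side','s31.png');cv2.imwrite('pics/s31z.png',cv2.resize(p['image'][130:330,180:400,::-1],None,fx=3,fy=3))
E
```

```text
[ 0.00153115 -0.10796442  0.01792374] [ -1.24751111 -10.38101607   7.24285223]
```

View pics/s31z.png

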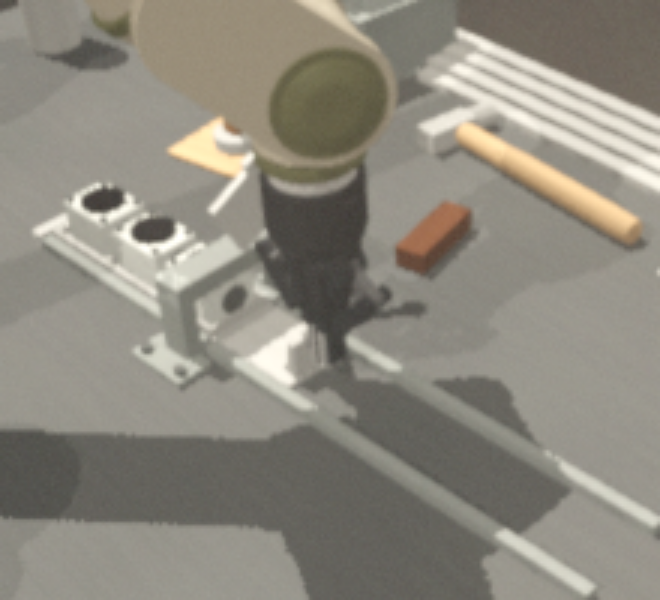

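Close to the stop; continue in small steps until the force rises.

carry_out(plan=[[[-0.002,0,0],[0,0,0],0.0],[[-0.002,0,0],[0,0,0],0.0],[[-0.001,0,0],[0,0,0],0.0]])

```text
time_s: 52.25
position: [0.4743, -0.0668, 0.018]
tool_rot: [[0.082, 0.005, 0.997], [-0.997, -0.008, 0.082], [0.008, -1.0, 0.004]]
ft_force: [-5.1, -30.5, 4.2]
grip_width: -0.0002
```

carry_out(plan=[[[0.008,0,0],[0,0,0],0.0],[[0.02,0,0],[0,0,0],0.0],[[0,-0.05,0],[0,0,0],0.0],[[0,-0.06,0],[0,0,0],0.0],[[0,-0.06,0],[0,0,0],0.0],[[0,-0.03,0],[0,0,0],0.0],[[0,0,0],[0,0,0],0.0]])

```text
time_s: 53.12
position: [0.4753, -0.0906, 0.2186]
tool_rot: [[0.081, 0.004, 0.997], [-0.997, -0.002, 0.081], [0.002, -1.0, 0.004]]
ft_force: [-0.6, -0.8, 0.7]
grip_width: 0.0001
```

```bash
python3 - <<'E'
from h import *
t=TK(TR,[.142,-.024,0])[0]
plan([*t[:2],.215],-85.4,4)
for n in ['wrist','scene','side']: 
    p,o=shot(n,n+'32.png')
    im=p['image'][:,:,::-1].copy();xc=[*TK(TR,[0,.061,0])[0][:2],TR[2]]; wire(im,p,o,xc,CAB,(255,0,255),1); cv2.imwrite(f'pics/{n}32o.png',im)
    print(n,[proj(p,o,knobpos(v)).round(0).tolist() for v in(.9,1,1.1)])
E
```

```text
from [ 0.4753 -0.0906  0.2186] ang -85.36 da -0.0 q [-24.9  15.7  85.9   0.   78.2  60.5] t 53.125
tilt 0.27
[[-0.026,0.001,0.035],[0,0.0,0],J], [[-0.027,0.001,0.036],[0,0.0,0],J], [[-0.026,0.001,0.035],[0,0.0,0],J], [[-0.026,0.001,0.035],[0,0.0,0],J], 
end [0.6074 0.0255 0.2146] -85.4
wrist [[[148.0, 96.0]], [[150.0, 84.0]], [[152.0, 73.0]]]
scene [[[339.0, 158.0]], [[341.0, 161.0]], [[342.0, 164.0]]]
side [[[286.0, 170.0]], [[289.0, 170.0]], [[291.0, 171.0]]]
```

View pics/wrist32.png

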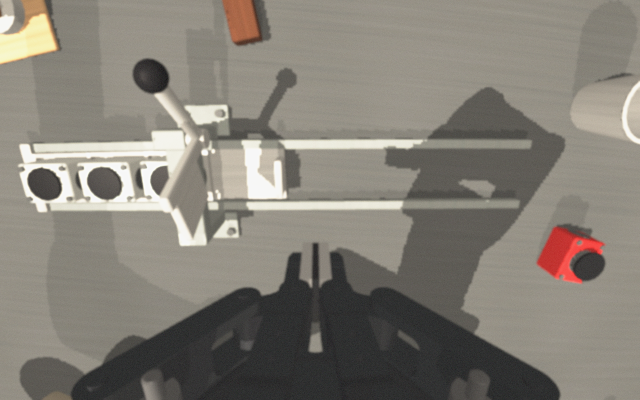

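View pics/side32o.png

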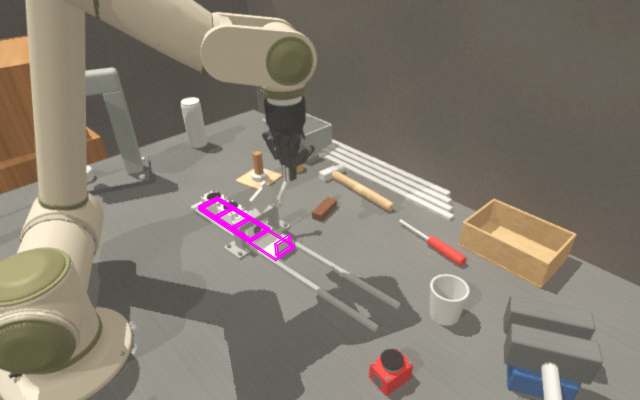

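carry_out(plan=[[[-0.026,0.001,0.035],[0,0,0],0.0],[[-0.027,0.001,0.036],[0,0,0],0.0],[[-0.026,0.001,0.035],[0,0,0],0.0],[[-0.026,0.001,0.035],[0,0,0],0.0],[[0,0,0],[0,0,0],0.0],[[0,0.04,0],[0,0,0],0.0],[[0,0.036,0],[0,0,0],0.0],[[0,0,0],[0,0,0],0.0]])

```text
time_s: 54.28
position: [0.605, 0.025, 0.1333]
tool_rot: [[0.08, -0.007, 0.997], [-0.997, 0.001, 0.08], [-0.002, -1.0, -0.007]]
ft_force: [0.1, 1.0, 1.1]
grip_width: -0.0001
```

```bash
python3 - <<'E'
from h import *
o=env.observe();print(totrack(o['position']))
p,o=shot('scene','c33.png');cv2.imwrite('pics/c33z.png',cv2.resize(p['image'][90:230,280:430,::-1],None,fx=4,fy=4))
E
```

```text
[ 0.13931269 -0.02431671  0.13334605]
```

View pics/c33z.png

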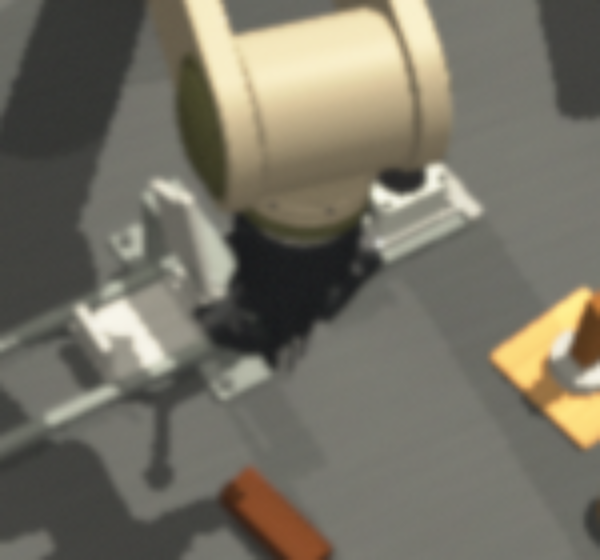

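carry_out(plan=[[[0,-0.016,-0.01],[0,0,0],0.0],[[0,0,-0.014],[0,0,0],0.0],[[0,0,-0.014],[0,0,0],0.0],[[0,0,-0.014],[0,0,0],0.0],[[0,0,-0.014],[0,0,0],0.0],[[0,0,-0.014],[0,0,0],0.0],[[0,0,-0.008],[0,0,0],0.0],[[0,0,0],[0,0,0],0.0]])

```text
time_s: 55.32
position: [0.5192, 0.018, 0.1536]
tool_rot: [[0.08, 0.002, 0.997], [-0.997, -0.0, 0.08], [0.0, -1.0, 0.002]]
ft_force: [-0.2, 0.3, -0.6]
grip_width: -0.0003
```

```bash
python3 - <<'E'
from h import *
o=env.observe();print(totrack(o['position']))
for n in('wrist',): shot(n,n+'34.png')
for n in('scene','side'):
    p,_=shot(n,n+'34.png'); im=p['image'][:,:,::-1]
    for v in(0,.1,.2,.3): print(n,v,proj(p,None,knobpos(v)).round(1))
    a,b=[int(q) for q in proj(p,None,knobpos(.1))[0]]
    cv2.imwrite(f'pics/k3_{n}.png',cv2.resize(im[b-40:b+40,a-50:a+50],None,fx=5,fy=5,interpolation=cv2.INTER_CUBIC)); print('o',a-50,b-40)
E
```

```text
[ 0.05323348 -0.02427871  0.15363072]
scene 0 [[325.  139.3]]
scene 0.1 [[326.5 140.4]]
scene 0.2 [[328.  141.9]]
scene 0.3 [[329.6 143.6]]
o 276 100
side 0 [[263.  183.8]]
side 0.1 [[265.4 181.1]]
side 0.2 [[267.9 178.6]]
side 0.3 [[270.5 176.5]]
o 215 141
```

View pics/k3_side.png

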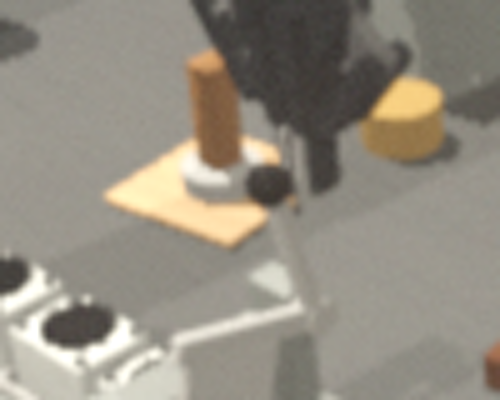

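View pics/k3_scene.png

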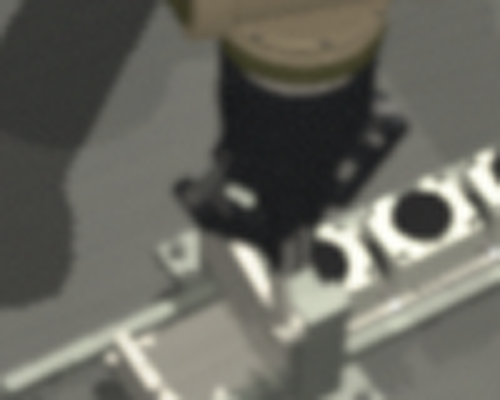

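carry_out(plan=[[[0,0,-0.007],[0,0,0],0.0],[[0,0,-0.006],[0,0,0],0.0],[[0,0,-0.001],[0,0,0],0.0]])

```text
time_s: 55.85
position: [0.505, 0.017, 0.1523]
tool_rot: [[0.08, -0.0, 0.997], [-0.997, 0.0, 0.08], [-0.0, -1.0, -0.0]]
ft_force: [2.3, 0.2, -2.2]
grip_width: -0.0002
```

```bash
python3 - <<'E'
from h import *
o=env.observe();print(totrack(o['position']))
for n in('side',):
    p,_=shot(n,n+'35.png'); im=p['image'][:,:,::-1]
    a,b=[int(q) for q in proj(p,None,knobpos(.1))[0]]
    cv2.imwrite(f'pics/k4_{n}.png',cv2.resize(im[b-40:b+40,a-50:a+50],None,fx=5,fy=5,interpolation=cv2.INTER_CUBIC)); print('o',a-50,b-40)
E
```

```text
[ 0.03900094 -0.0241419   0.15231283]
o 215 141
```

View pics/k4_side.png

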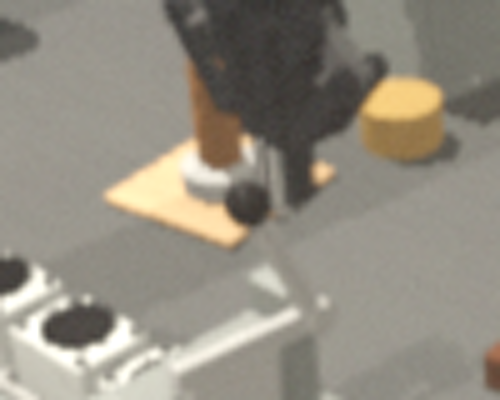

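carry_out(plan=[[[0,0,-0.002],[0,0,0],0.0],[[0,0,-0.001],[0,0,0],0.0],[[0,0,0],[0,0,0],0.0]])

```text
time_s: 56.28
position: [0.5023, 0.0168, 0.1523]
tool_rot: [[0.08, -0.0, 0.997], [-0.997, 0.0, 0.08], [-0.0, -1.0, -0.0]]
ft_force: [1.1, 0.5, -0.7]
grip_width: -0.0001
```

carry_out(plan=[[[0,0,0.012],[0,0,0],0.0],[[0,-0.04,0.01],[0,0,0],0.0],[[0,-0.05,0],[0,0,0],0.0],[[0.06,0,0],[0,0,0],0.0],[[0.06,0,0.0],[0,0,0],0.0],[[0.06,0,0],[0,0,0],0.0],[[0,0,0],[0,0,0],0.0],[[0,0,0],[0,0,0],0.0]])

```text
time_s: 57.28
position: [0.539, -0.1607, 0.2421]
tool_rot: [[0.08, -0.0, 0.997], [-0.997, 0.001, 0.08], [-0.001, -1.0, -0.0]]
ft_force: [0.1, 1.4, -1.0]
grip_width: -0.0002
```

```bash
python3 - <<'E'
from h import *
print(env.observe()['position'])
from scipy.optimize import minimize_scalar
for n in['wrist','scene','side']:
    p,o=shot(n,n+'36.png')
    im=p['image'][:,:,::-1].copy();xc=[*TK(TR,[0,.061,0])[0][:2],TR[2]]; 
    print(n,[(v,proj(p,o,knobpos(v)).round(1).tolist()) for v in(0,.05,.1,.15)])
    for t in('tool','rest'):
        for d in env.outline_of(t,p)[:1]:
            print(t,d['conf'],d['pixel'])
            if t=='tool': print(fit([(p,o,d['mask'].astype(float))],'tool',(.634,.269),.006,yaws=np.radians([5,50])))
    wire(im,p,o,xc,CAB,(255,0,255),1);cv2.imwrite(f'pics/{n}36o.png',im)
    im=p['image'][:,:,::-1]; c=proj(p,o,TK(TR,[0,.0,.08]))[0].astype(int); a,b=max(c[0]-75,0),max(c[1]-65,0); print('crop',a,b)
    cv2.imwrite(f'pics/{n}36z.png',cv2.resize(im[b:b+130,a:a+150],None,fx=5,fy=4.6 if 0 else 5,interpolation=cv2.INTER_CUBIC)[:600])
E
```

```text
[ 0.53898668 -0.16066611  0.24213006]
wrist [(0, [[107.2, 257.7]]), (0.05, [[104.7, 254.9]]), (0.1, [[102.4, 251.8]]), (0.15, [[100.1, 248.5]])]
tool 0.35 [217.9, 163.4]
(array([0.634     , 0.269     , 0.08726646]), np.float64(1.0))
rest 0.71 [78.1, 9.2]
crop 59 167
scene [(0, [[325.0, 139.3]]), (0.05, [[325.7, 139.8]]), (0.1, [[326.5, 140.4]]), (0.15, [[327.2, 141.1]])]
tool 0.76 [175.0, 427.2]
(array([0.63523347, 0.26829443, 1.03272727]), np.float64(0.07045118343195267))
rest 0.84 [188.2, 424.7]
crop 254 85
side [(0, [[263.0, 183.8]]), (0.05, [[264.2, 182.4]]), (0.1, [[265.4, 181.1]]), (0.15, [[266.7, 179.8]])]
tool 0.59 [166.7, 256.0]
(array([ 0.63626153,  0.27392936, -0.51317249]), np.float64(0.16878980891719744))
rest 0.93 [178.5, 256.4]
crop 180 145
```

View pics/side36z.png

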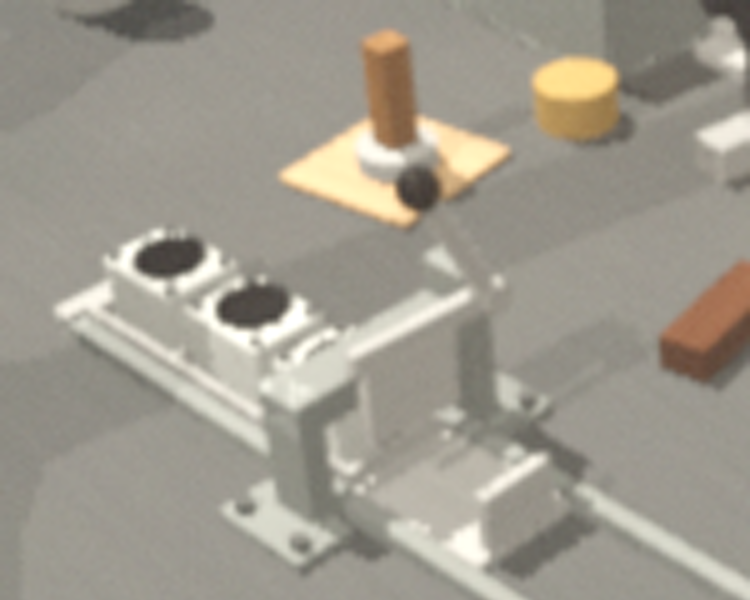

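View pics/scene36z.png

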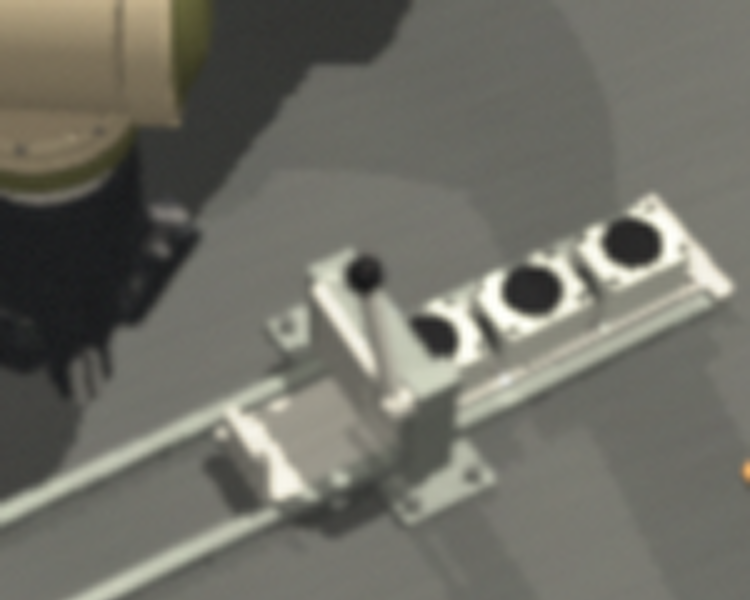

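View pics/wrist36o.png

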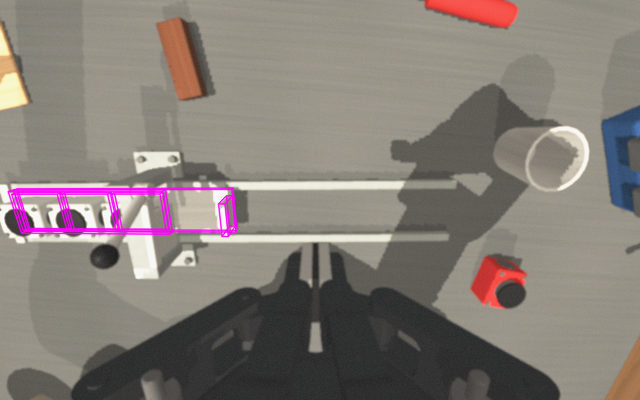

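```bash
python3 -c "
from rig import env
print(env.close_job())"
```

```text
the job is handed in; nothing more can be done
None
```

The job is finished and handed in at about 58 s of robot time. The hand-in reports no verdict, so what follows rests on my own checks.

- **Housings and caps:** I set the three white housings upright in the three bays and left the red one alone. I pressed each cap home with the seating tool, centred and square. Each press stopped at the same height (TCP 0.0895–0.0896 m) while the force rose to about 21–36 N. The pictures then showed all the caps flush, with the carrier still in front of the arch.
- **Tool:** It is back on its rest. It stands upright about 1–5 mm from the rest's centre.
- **Lever and carrier:** I raised the lever to about 1.1 rad and pushed the carrier under the arch. At the end stop the push force rose to about 30 N. I then lowered the lever to about 0.03–0.05 rad as seen from the side and wrist cameras.
- **Last look:** The wrist view matched the carrier model at the end stop (y of about +61 mm). All three housings were in their bays, and the gripper touched nothing. I saw no housing knocked aside. I did not handle the five bystander objects and saw no sign of any having moved, but I did not measure them again at the end.

**Checks that disagreed:**
- The last tool fit from the side camera was poor and put it about 5 mm from the scene camera's value; both are well inside the 45 mm allowed.
- The wrist picture gave no usable tool fit because the tool was out of view.
- The scene camera showed the knob about 2 pixels sideways of where the model puts it, the same offset as at the start, so I took the lever angle from the side and wrist views.

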